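# Find the steel gauge block by weight and pin-check it

### The arm

A 6-joint arm with a two-finger parallel gripper is mounted at the origin on the work surface. World frame = base frame: x ahead of the robot, y to its left, z up, the work surface at z = 0. Lengths are in m, angles in rad, forces in N, time in s.
With the tool pointing down it reaches from about 0.375 to 0.75 m from the base axis. Payload 9 kg.
Tool frame: the origin (TCP) lies between the finger pads; the fingertips stand 25 mm ahead of it and the grasp point (between the pads) lies 6 mm ahead of it; x points along the fingers, y is the direction in which the jaws open and shut, and the axes are right-handed (so a half turn about x gives the same grasp; the last joint's range is limited). The gripper opens to 85 mm and grips with 20 to 120 N. Pads are 22 mm wide; open, the fingers measure 114 mm over their backs; the gripper's body (76 mm by 85 mm) begins 54 mm behind the grasp point. The pads swing forward as they close: fully open they stand 13 mm farther back than shut.
Start: joints at [0.958, 0.104, 0.097, 1.564, 0, 1.353], TCP at [0.231, 0.554, 0.256] pointing down, gripper open.
Joint ranges: [-2.99, 2.99], [-0.84, 1.86], [-1.1, 1.16], [-1.84, 2.11], [-1.51, 1.56], [-3.14, 3.14]. Speed limits (rad/s): [2.22, 2.22, 2.57, 3.14, 3.14, 3.14].

### API

Orientations are given as [roll, pitch, yaw] about the fixed x, y, z axes, in that order (R = Rz(yaw) Ry(pitch) Rx(roll)).
In Python, from rig import r gives the robot as it stands. The module is installed in compiled form; this text tells all that it offers.
- The arm moves only by the shell command python3 -m inch 'ROWS' [FORCE]. ROWS is JSON, a list of rows, each an object of numbers: "gripper": the opening in per cent of the stroke, from 0 (shut) to 100 (fully open); "tx", "ty", "tz": the shift along the world's x, y, z in m; "wx", "wy", "wz": the turn, a rotation vector about the world's x, y, z in degrees. A call has 1 to 5 rows; each row shifts and turns the pose as measured when the row begins; what a row does not reach is not made up. A row lasts 1/8 s, in which the tool goes at most 62.5 mm and 10.7 degrees, less where a joint would pass 70% of its speed; a pose out of reach is approached as far as the arm can. A call is refused whole if a number of a shift passes 0.0625 or a number of a turn 10.7, either way. A call with a gripper value outside its range is refused whole. The fingers move at their own pace and stop on an object; FORCE is the grip in N (left out, the last holds). Time passes only in rows, so rows that do not move let the fingers close. It gives the time, the measured TCP pose, the force and the opening at its end, in the units of the state.
- r.state(): the state, without advancing time (a new reading comes with each control period).
- r.read_camera(name): name is "scene" or "side" or "wrist"; returns the picture (384x512x3 uint8, red, green, blue); there is no depth.
- r.calibration(name): a dict with "K" (3x3 intrinsics, pixels), "position" and "orientation" of the camera in the world. Camera axes: x right, y down, z forward; pixel columns grow to the right and rows downward; lengths in m; the calibration is good to about 2 mm. The wrist camera is an equidistant fisheye: a pixel r from the principal point sees the ray r / f radians off the axis. A picture is of the moment at which its call begins: read the wrist's pose just before it. calibration takes no time and is no camera call; for the wrist camera it gives the pose at the moment of the call.
- r.hand_in(): hands the job in, once; it reports no verdict.
The state is a dict: "clock": time; "qpos": joint angles; "qd": joint speeds; "tau": joint torques, N m; "tcp_pos": TCP position; "orientation": TCP orientation; "force": force on the tool from outside, world axes, zero at the start; "torque": the same for the moment, N m; "width": finger opening in m.
Only numpy, scipy, OpenCV 4.12 (cv2) and the standard library are available. Lean on these libraries where they do the work, as an engineer would, in place of code of your own. Each camera call takes 0.05 s, during which the arm holds its last target.

### The job

One of the three closed cases on the rubber mat holds the heavy steel gauge block; the other two hold light plastic replicas. Heft the closed cases to find the heavy one, open that case only, stand its block upright in the pan of the green stand so that the pan sinks fully, and push every gauge pin from the rack fully home into the block's holes, one pin to a hole. Leave all three cases standing closed on the mat, the emptied one too, and do not disturb the oil can.

Things in the scene. Friction and masses are not known exactly. Their poses are not given: they have to be found in the camera images.
- board: flat black rubber mat fixed on the bench, 250 (its x) x 360 (its y) x 4 mm thick; the three cases stand on it in a row along its y, about 105 mm apart, all with the mat's heading and on its near (-x) half, so that its far half is free. Origin on its underside at the centre: its top is 4 mm higher
- case_a_mid (a point): one of three identical cases: grey base 85 (x) x 51 (y) x 22 mm tall; this point is its centre, 11 mm above its underside. A collar 74 x 40 mm rises to 30 mm; the pocket is 66 x 32 mm, its floor 4 mm up; a block stands in it (2 mm play) up to 50 mm. Closed: 56 mm tall, about 0.3 kg with a plastic block, 0.7 kg with the steel one. Grip the base low, across its y; the cover is loose
- case_b_mid (a point): one of three identical cases: grey base 85 (x) x 51 (y) x 22 mm tall; this point is its centre, 11 mm above its underside. A collar 74 x 40 mm rises to 30 mm; the pocket is 66 x 32 mm, its floor 4 mm up; a block stands in it (2 mm play) up to 50 mm. Closed: 56 mm tall, about 0.3 kg with a plastic block, 0.7 kg with the steel one. Grip the base low, across its y; the cover is loose
- case_c_mid (a point): one of three identical cases: grey base 85 (x) x 51 (y) x 22 mm tall; this point is its centre, 11 mm above its underside. A collar 74 x 40 mm rises to 30 mm; the pocket is 66 x 32 mm, its floor 4 mm up; a block stands in it (2 mm play) up to 50 mm. Closed: 56 mm tall, about 0.3 kg with a plastic block, 0.7 kg with the steel one. Grip the base low, across its y; the cover is loose
- cover_a_mid (a point): blue cover of case_a, grey panel on top: a cap open below, outside 83 (x) x 49 (y) x 34 mm, walls 2.5 mm, 50 g, resting on the base's 22 mm ledge around the collar (2 mm play). This point is its centre, 17 mm above its lower edge; when on, 39 mm above the base's underside. Lifts straight off by its long sides
- cover_b_mid (a point): blue cover of case_b, grey panel on top: a cap open below, outside 83 (x) x 49 (y) x 34 mm, walls 2.5 mm, 50 g, resting on the base's 22 mm ledge around the collar (2 mm play). This point is its centre, 17 mm above its lower edge; when on, 39 mm above the base's underside. Lifts straight off by its long sides
- cover_c_mid (a point): blue cover of case_c, grey panel on top: a cap open below, outside 83 (x) x 49 (y) x 34 mm, walls 2.5 mm, 50 g, resting on the base's 22 mm ledge around the collar (2 mm play). This point is its centre, 17 mm above its lower edge; when on, 39 mm above the base's underside. Lifts straight off by its long sides
- block_a_mid (a point): black gauge block, at first in case_a: 62 (x) x 28 (y) x 46 mm tall; this point is its centre, 23 mm above its underside. All look the same: one is steel (about 0.53 kg), two are plastic replicas (about 0.13 kg); which is which changes (the rules call their fillings fill_b, fill_c). In its top are three 10 mm square gauge holes, 28 mm deep, at x = -21, 0, +21 mm, y = 0
- block_b_mid (a point): black gauge block, at first in case_b: 62 (x) x 28 (y) x 46 mm tall; this point is its centre, 23 mm above its underside. All look the same: one is steel (about 0.53 kg), two are plastic replicas (about 0.13 kg); which is which changes (the rules call their fillings fill_b, fill_c). In its top are three 10 mm square gauge holes, 28 mm deep, at x = -21, 0, +21 mm, y = 0
- block_c_mid (a point): black gauge block, at first in case_c: 62 (x) x 28 (y) x 46 mm tall; this point is its centre, 23 mm above its underside. All look the same: one is steel (about 0.53 kg), two are plastic replicas (about 0.13 kg); which is which changes (the rules call their fillings fill_b, fill_c). In its top are three 10 mm square gauge holes, 28 mm deep, at x = -21, 0, +21 mm, y = 0
- nest (a point): centre of the floor of the aluminium pan on the green check-weighing stand (fixed, 140 x 100 x 20 mm). The pan takes one block standing upright, long side along the pan's x: inside 68 (x) x 34 (y) mm, rim 10 mm high and 3 mm thick. Floor 29 mm above the bench when up; the point moves with the pan
- pan (a joint): how far the sprung pan has sunk, m: 0 up, 0.005 fully down. A force of about 3.2 N brings it fully down: the steel block does this, a plastic one does not (about 2 mm)
- rack: light wooden block standing loose on the bench (0.35 kg), 50 (x) x 170 (y) x 40 mm tall, origin on its underside at the centre; the gauge pins stand in its three 8.3 mm square holes at y = -50, 0 and +50 mm
- pin_1_mid (a point): gauge pin (25 g), standing upright in the rack at the start, absent in some runs: red round grip 12 mm in diameter and 30 mm tall, with a steel shank of 7 mm diameter and 25 mm length below it, its last 6 mm tapered to 2 mm. This point is the centre of the grip, 15 mm above the shoulder that rests on the rack (or on a block, when fully home)
- pin_1_tip (a point): foot of that pin's shank, 40 mm below the centre of its grip
- pin_2_mid (a point): gauge pin (25 g), standing upright in the rack at the start, absent in some runs: red round grip 12 mm in diameter and 30 mm tall, with a steel shank of 7 mm diameter and 25 mm length below it, its last 6 mm tapered to 2 mm. This point is the centre of the grip, 15 mm above the shoulder that rests on the rack (or on a block, when fully home)
- pin_2_tip (a point): foot of that pin's shank, 40 mm below the centre of its grip
- pin_3_mid (a point): gauge pin (25 g), standing upright in the rack at the start, absent in some runs: red round grip 12 mm in diameter and 30 mm tall, with a steel shank of 7 mm diameter and 25 mm length below it, its last 6 mm tapered to 2 mm. This point is the centre of the grip, 15 mm above the shoulder that rests on the rack (or on a block, when fully home)
- pin_3_tip (a point): foot of that pin's shank, 40 mm below the centre of its grip
- oiler: red oil can, 60 mm across and 100 mm tall with a brass spout to 150 mm, origin at the underside; a bystander
- tin: flat round yellow tin, 84 mm across, 32 mm tall, fixed, origin at the underside; a bystander
There are look-alikes about, which are no part of the job. What is shaped like the part that bears case_b_mid but red is not meant.

How it is judged:
By the outcome, as a careful person would: the job done as asked, in the order asked, and still so for the second after the job is handed in, with the robot touching nothing.
Of pin_1, pin_2, pin_3 only 2 to 3 are there at a start; the rules pass over those that are not, and their reading is None.
At some moment in a run one of rack, cover_a, cover_b, cover_c may be knocked a few centimetres aside while the robot is not near it.
It also fails if it takes over 210 s, if anything falls off the work surface, if the arm or the gripper's body presses on something with over 40 N, if the wrist force passes 120 N, or if a joint passes its speed limit or range.

## Working session

There is one attempt and no reset: what is moved stays moved. The work goes in short steps, Python scripts to look and compute and a shell command to move; the robot and the scene stay as the last step left them, time stands still between calls to the robot, and variables do not carry over. Pictures are saved under pics/ and viewed, and the job is handed in when it is done.

```bash
mkdir -p pics; cat > h.py <<'E'
from rig import r
import cv2, numpy as np
from scipy.spatial.transform import Rotation as R
def snap(name, fn):
    c=r.calibration(name); im=r.read_camera(name)
    cv2.imwrite(f'pics/{fn}.png', im[:,:,::-1]); np.save(f'pics/{fn}.npy',im)
    import pickle; pickle.dump(c,open(f'pics/{fn}.cal','wb'))
    return im,c
E
python3 - <<'E'
from h import *
print(r.state())
for n in ['scene','side','wrist']:
    im,c=snap(n,n+'0'); print(n,c)
E
ls
```

```text
{'clock': 0.0, 'qpos': array([9.58322534e-01, 1.04706741e-01, 9.64366385e-02, 1.56392363e+00,
       1.83438944e-05, 1.35312288e+00]), 'qd': array([-6.43644337e-05,  1.13654741e-03,  4.07431458e-04, -3.50236398e-04,
       -1.24213319e-03,  2.71434119e-04]), 'tau': array([ 2.89429299e-03, -5.56924653e+01,  5.03654444e+01,  1.69388886e-02,
       -1.57574241e-04, -2.11282861e-05]), 'tcp_pos': array([0.23055707, 0.55358692, 0.2555    ]), 'orientation': array([-1.80159609,  1.5693988 , -2.19639645]), 'force': array([-0.65044991, -0.02584932, -0.09735764]), 'torque': array([-0.00111941,  0.00852074, -0.02757641]), 'width': 0.08540265637212192}
scene {'K': array([[349.64885624,   0.        , 251.90153123],
       [  0.        , 349.64885624, 189.88383066],
       [  0.        ,   0.        ,   1.        ]]), 'position': array([1.08348236, 0.44337271, 0.56804196]), 'orientation': array([-2.1512703 ,  0.02236199,  2.311922  ])}
side {'K': array([[448.44213687,   0.        , 257.04188258],
       [  0.        , 448.44213687, 195.65300261],
       [  0.        ,   0.        ,   1.        ]]), 'position': array([0.21675676, 0.90309724, 0.67980125]), 'orientation': array([-2.1060751 ,  0.01177129, -2.82982071])}
wrist {'K': array([[297.31863964,   0.        , 259.61481541],
       [  0.        , 297.31863964, 192.61553792],
       [  0.        ,   0.        ,   1.        ]]), 'position': array([0.16519478, 0.58179646, 0.37358147]), 'orientation': array([2.85939892e+00, 5.76703555e-04, 1.17612980e+00])}
h.py
pics
```

View pics/scene0.png

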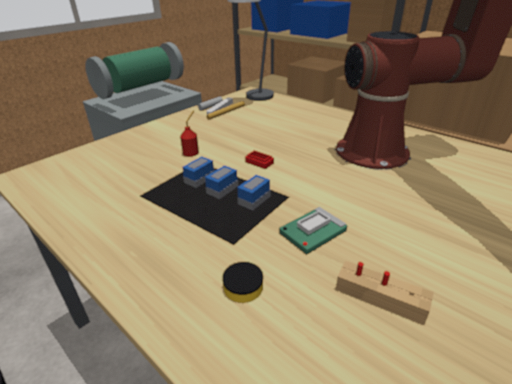

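View pics/side0.png

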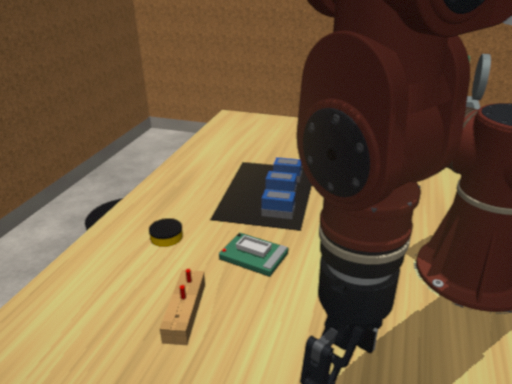

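View pics/wrist0.png

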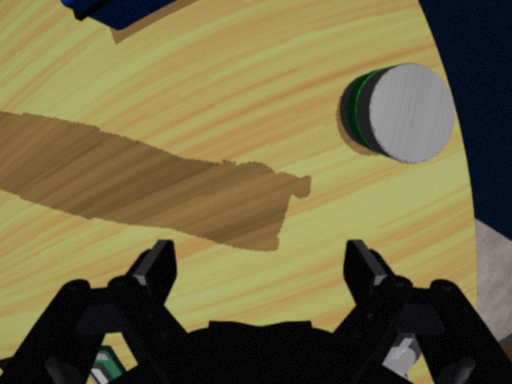

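The scene view shows three blue-covered cases at (198,171), (222,181) and (254,191) on the mat, and the green stand at (313,229). The rack is at (384,290) with only two pins, at (360,268) and (386,278). The oil can is at (190,142) and the tin at (243,281). The red look-alike base at (260,158) is off the mat and not meant. I'll enlarge this before measuring.

```bash
cat >> h.py <<'E'
import pickle
def load(fn): return np.load(f'pics/{fn}.npy'), pickle.load(open(f'pics/{fn}.cal','rb'))
def ray(c,uv,fish=False):
    K=c['K']; x=(uv[0]-K[0,2])/K[0,0]; y=(uv[1]-K[1,2])/K[1,1]
    if fish:
        t=np.hypot(x,y); s=np.sin(t)/t if t>1e-9 else 1; d=np.array([x*s,y*s,np.cos(t)])
    else: d=np.array([x,y,1.])
    return R.from_euler('xyz',c['orientation']).apply(d/np.linalg.norm(d))
def onz(c,uv,z,fish=False):
    d=ray(c,uv,fish); p=c['position']; return p+d*(z-p[2])/d[2]
def proj(c,P,fish=False):
    q=R.from_euler('xyz',c['orientation']).inv().apply(np.atleast_2d(P)-c['position']); K=c['K']
    if fish:
        t=np.arctan2(np.hypot(q[:,0],q[:,1]),q[:,2]); n=np.hypot(q[:,0],q[:,1])+1e-12
        x=q[:,0]/n*t; y=q[:,1]/n*t
    else: x=q[:,0]/q[:,2]; y=q[:,1]/q[:,2]
    return np.c_[x*K[0,0]+K[0,2], y*K[1,1]+K[1,2]]
def crop(fn,out,x0,y0,x1,y1,s):
    im,_=load(fn); cv2.imwrite(f'pics/{out}.png',cv2.resize(im[y0:y1,x0:x1,::-1],None,fx=s,fy=s,interpolation=cv2.INTER_CUBIC))
E
python3 - <<'E'
from h import *
crop('scene0','s0a',135,100,355,260,3.6)
crop('scene0','s0b',320,240,450,330,5)
E
```

```text
(no output)
```

View pics/s0a.png

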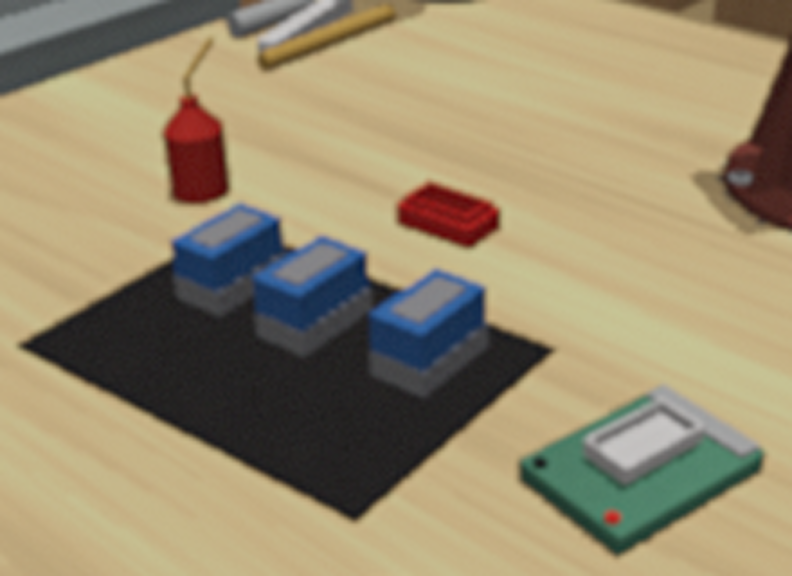

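View pics/s0b.png

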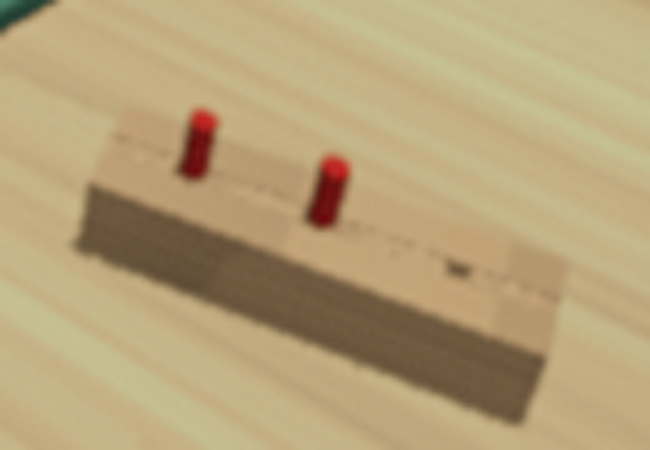

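The crop confirms three blue and grey cases on the mat; the red open base at (259,159) is the decoy. The rack holds two pins, with its right-hand hole at (411,294) empty. Next I'll get rough positions.

```bash
python3 - <<'E'
from h import *
im,c=load('scene0')
np.set_printoptions(precision=4,suppress=True)
f=lambda u,v,z:onz(c,(135+u/3.6,100+v/3.6),z)
print('mat',f(22,345,.004),f(357,520,.004),f(552,350,.004))
for n,pts in dict(c1=[(173,243),(211,257),(280,218),(240,204)],c2=[(254,281),(303,297),(366,257),(322,237)],c3=[(370,313),(422,332),(485,292),(436,270)]).items():
    P=np.array([f(*p,.06) for p in pts]); print(n,P.mean(0)); print(P[:,:2])
print('pan',np.array([f(*p,.039) for p in [(582,437),(624,475),(705,430),(660,403)]]))
print('stand',np.array([f(*p,.02) for p in [(520,465),(617,540),(762,455),(665,390)]]))
print('oil',f(198,195,0),'red',f(447,215,.011))
g=lambda u,v,z:onz(c,(320+u/5,240+v/5),z)
print('rack',np.array([g(*p,.04) for p in [(92,185),(543,357),(568,263),(122,103)]]))
print('pins',g(203,118,.07),g(334,165,.07),'hole',g(458,268,.04))
E
```

```text
mat [ 0.6898 -0.3703  0.004 ] [ 0.6596 -0.0189  0.004 ] [ 0.4182 -0.0423  0.004 ]
c1 [ 0.5198 -0.3081  0.06  ]
[[ 0.563  -0.325 ]
 [ 0.5574 -0.283 ]
 [ 0.4767 -0.2893]
 [ 0.482  -0.335 ]]
c2 [ 0.5158 -0.2088  0.06  ]
[[ 0.5595 -0.2281]
 [ 0.5508 -0.1816]
 [ 0.4763 -0.1873]
 [ 0.4765 -0.2382]]
c3 [ 0.4928 -0.1045  0.06  ]
[[ 0.5336 -0.1267]
 [ 0.5273 -0.0799]
 [ 0.4553 -0.0805]
 [ 0.4551 -0.1309]]
pan [[0.5283 0.0659 0.039 ]
 [0.5424 0.1096 0.039 ]
 [0.4682 0.1238 0.039 ]
 [0.4625 0.0842 0.039 ]]
stand [[0.5602 0.0388 0.02  ]
 [0.5776 0.1303 0.02  ]
 [0.4446 0.156  0.02  ]
 [0.4245 0.0652 0.02  ]]
oil [ 0.4253 -0.4733  0.    ] red [ 0.3138 -0.245   0.011 ]
rack [[0.6181 0.2339 0.04  ]
 [0.5837 0.3956 0.04  ]
 [0.5349 0.3873 0.04  ]
 [0.5704 0.2197 0.04  ]]
pins [0.5861 0.2601 0.07  ] [0.5761 0.3087 0.07  ] hole [0.5642 0.3576 0.04  ]
```

```bash
python3 -m inch '[{"tx":0.044,"ty":-0.042,"wz":3},{"tx":0.044,"ty":-0.042,"wz":3},{"tx":0.044,"ty":-0.042,"wz":3},{"tx":0.044,"ty":-0.042,"wz":2},{"tx":0.044,"ty":-0.042}]'
```

```text
validation failed for argument at $[0]...
```

```bash
python3 -m inch '[{"gripper":100,"tx":0.044,"ty":-0.042,"tz":0,"wx":0,"wy":0,"wz":3},{"gripper":100,"tx":0.044,"ty":-0.042,"tz":0,"wx":0,"wy":0,"wz":3},{"gripper":100,"tx":0.044,"ty":-0.042,"tz":0,"wx":0,"wy":0,"wz":3},{"gripper":100,"tx":0.044,"ty":-0.042,"tz":0,"wx":0,"wy":0,"wz":3},{"gripper":100,"tx":0.044,"ty":-0.042,"tz":0,"wx":0,"wy":0,"wz":0}]'
```

```text
clock: 0.78
tcp_pos: [0.4523, 0.3395, 0.2541]
orientation: [-2.268, 1.569, -2.438]
force: [0.7, 0.7, 0.1]
width: 0.0855
```

```bash
cat >> h.py <<'E'
def st():
    s=r.state(); M=R.from_euler('xyz',s['orientation']).as_matrix()
    print('t %.2f'%s['clock'],'tcp',s['tcp_pos'].round(4),'yawY %.2f'%np.degrees(np.arctan2(M[1,1],M[0,1])),'xdir',M[:,0].round(4),'F',s['force'].round(2),'w %.4f'%s['width'], 'q',s['qpos'].round(2))
    return s
E
python3 - <<'E'
from h import *
st(); im,c=snap('wrist','w1'); print(c['position'],c['orientation'])
print(proj(c,[[.586,.26,.07],[.576,.309,.07],[.56,.358,.04],[.49,.1,.03]],True))
cv2.imwrite('pics/w1b.png',cv2.resize(im[:,:,::-1],(800,600),interpolation=cv2.INTER_CUBIC))
E
```

```text
t 0.78 tcp [0.4523 0.3395 0.2541] yawY 80.26 xdir [-0.0016 -0.0014 -1.    ] F [0.68 0.66 0.1 ] w 0.0855 q [ 0.41  0.   -0.01  1.56 -0.    0.58]
[0.38257619 0.35249282 0.37217937] [2.86042631e+00 1.12583024e-03 1.40098650e+00]
[[213.9240627  292.81006608]
 [251.3975401  281.44631273]
 [288.09853179 252.27239834]
 [ 94.82941409 226.74062755]]
```

View pics/w1b.png

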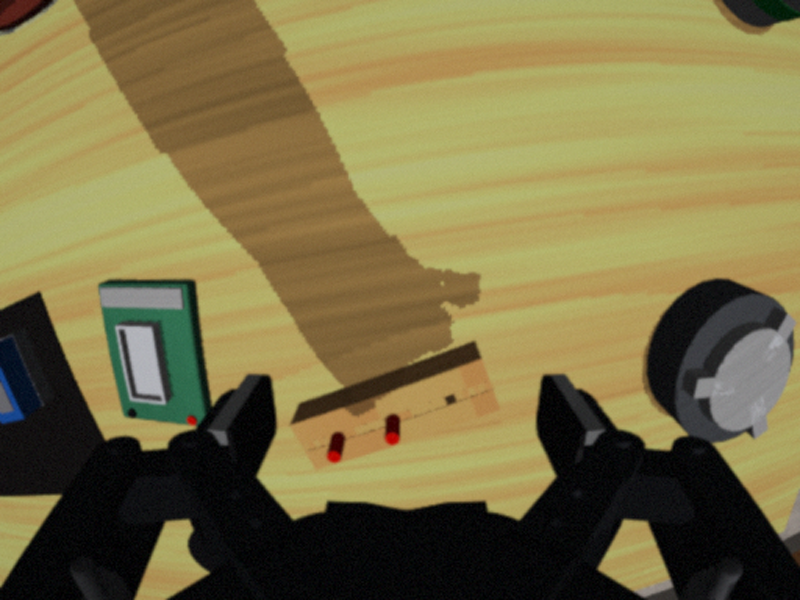

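The wrist view agrees with the scene estimates: pin heads at (213,294) and (251,281), the empty hole at (288,255), and the stand at left. Next I'll move over to the cases.

```bash
python3 -m inch '[{"gripper":100,"tx":0.0,"ty":-0.06,"tz":0,"wx":0,"wy":0,"wz":3},{"gripper":100,"tx":0.0,"ty":-0.06,"tz":0,"wx":0,"wy":0,"wz":3},{"gripper":100,"tx":0.0,"ty":-0.06,"tz":0,"wx":0,"wy":0,"wz":3},{"gripper":100,"tx":0.0,"ty":-0.06,"tz":0,"wx":0,"wy":0,"wz":3},{"gripper":100,"tx":0.0,"ty":-0.06,"tz":0,"wx":0,"wy":0,"wz":3}]'
python3 -m inch '[{"gripper":100,"tx":0.0,"ty":-0.06,"tz":0,"wx":0,"wy":0,"wz":0},{"gripper":100,"tx":0.0,"ty":-0.06,"tz":0,"wx":0,"wy":0,"wz":0},{"gripper":100,"tx":0.0,"ty":-0.06,"tz":0,"wx":0,"wy":0,"wz":0},{"gripper":100,"tx":0,"ty":-0.06,"tz":0,"wx":0,"wy":0,"wz":0}]'
python3 - <<'E'
from h import *
st(); im,c=snap('wrist','w2')
cv2.imwrite('pics/w2b.png',cv2.resize(im[:,:,::-1],(800,600),interpolation=cv2.INTER_CUBIC))
E
```

```text
clock: 1.45
tcp_pos: [0.4564, 0.0315, 0.2514]
orientation: [-1.717, 1.566, -1.621]
force: [0.7, -0.8, 0.1]
width: 0.0853
clock: 1.95
tcp_pos: [0.4548, -0.2162, 0.2513]
orientation: [-1.399, 1.566, -1.302]
force: [1.1, 0.7, 0.6]
width: 0.0856
t 1.95 tcp [ 0.4548 -0.2162  0.2513] yawY 95.55 xdir [ 0.0014 -0.0049 -1.    ] F [1.05 0.72 0.56] w 0.0856 q [-0.7  -0.2  -0.2   1.56 -0.   -0.8 ]
```

View pics/w2b.png

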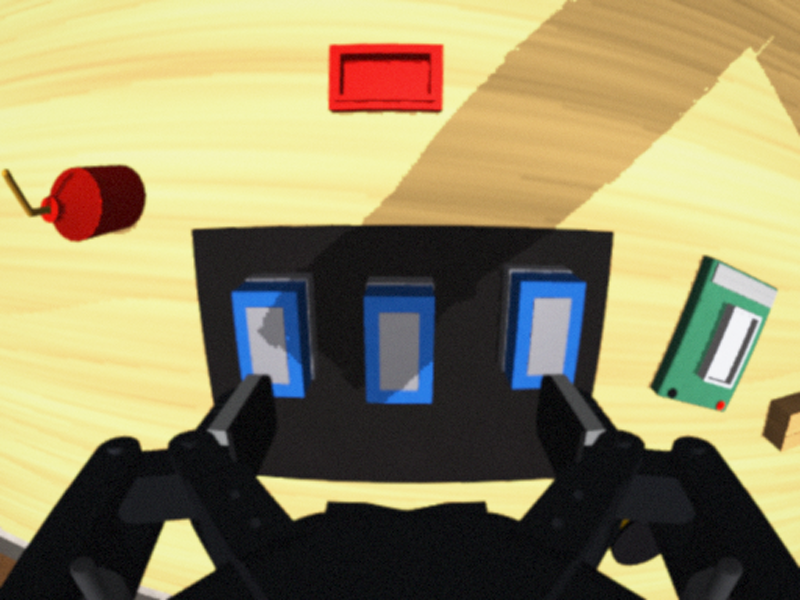

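All three cases are seen from above at (268,340), (400,345) and (547,330) in the 800x600 picture, evenly laid on the mat. I'll enlarge for corner picks.

```bash
python3 - <<'E'
from h import *
crop('wrist' and 'w2','w2c',120,165,390,265,2.9)
E
```

```text
(no output)
```

View pics/w2c.png

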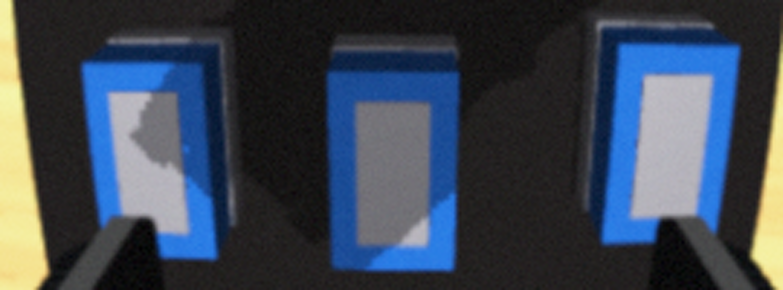

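```bash
python3 - <<'E'
from h import *
np.set_printoptions(precision=4,suppress=True)
im,c=load('w2')
f=lambda p,z:onz(c,(120+(p[0]+.5)/2.9-.5,165+(p[1]+.5)/2.9-.5),z,True)
for n,a in dict(L=[(83,64),(202,60),(218,258),(104,258)],M=[(328,72),(459,72),(455,270),(333,270)],R=[(617,43),(740,45),(718,243),(603,243)],Lp=[(107,93),(177,92),(188,235),(118,233)],Mp=[(356,102),(430,102),(427,247),(357,247)],Rp=[(644,75),(713,75),(695,219),(631,217)]).items():
    P=np.array([f(p,.06) for p in a])[:,:2]
    e=P[3]-P[0]+P[2]-P[1]; print(n,P.mean(0),'yaw',np.degrees(np.arctan2(e[1],e[0])),'size',np.linalg.norm(e)/2,np.linalg.norm(P[1]-P[0]+P[2]-P[3])/2)
s=1/1.5625
g=lambda p,z:onz(c,((p[0]+.5)*s-.5,(p[1]+.5)*s-.5),z,True)
print('mat',[g(p,.004)[:2] for p in [(193,229),(613,232)]])
P=np.array([g(p,.039) for p in [(735,305),(762,319),(733,388),(703,381)]])[:,:2]; print('pan',P.mean(0),P)
P=np.array([g(p,.02) for p in [(707,257),(776,290),(724,411),(653,388)]])[:,:2]; print('stand',P.mean(0),P)
print('oil', g((72,205),.1))
E
```

```text
L [ 0.5183 -0.3124] yaw 4.99063030464176 size 0.08447914374129258 0.04975082679611995
M [ 0.5124 -0.2153] yaw 5.413185591267327 size 0.08358814621606173 0.049273501062406126
R [ 0.4909 -0.107 ] yaw 6.2881300693572175 size 0.08447305618775874 0.05041715672968792
Lp [ 0.519  -0.3138] yaw 3.901631419779694 size 0.06102607531062263 0.02983047267057085
Mp [ 0.513  -0.2157] yaw 4.883978305475875 size 0.061161830927223305 0.027988755245390306
Rp [ 0.4913 -0.107 ] yaw 5.339150348370764 size 0.06059619891893544 0.028154232245382223
mat [array([ 0.4442, -0.3992]), array([ 0.4124, -0.045 ])]
pan [0.496  0.0941] [[0.4545 0.0795]
 [0.4644 0.1209]
 [0.5359 0.1096]
 [0.5293 0.0665]]
stand [0.4936 0.0876] [[0.4186 0.0483]
 [0.4379 0.1508]
 [0.5713 0.1273]
 [0.5467 0.0241]]
oil [ 0.4154 -0.4544  0.1   ]
```

```bash
python3 -m inch '[{"gripper":100,"tx":0.056,"ty":0,"tz":-0.02,"wx":0,"wy":0,"wz":-0.5},{"gripper":100,"tx":0.0,"ty":0,"tz":-0.05,"wx":0,"wy":0,"wz":0},{"gripper":100,"tx":0.0,"ty":0,"tz":-0.05,"wx":0,"wy":0,"wz":0},{"gripper":100,"tx":0.0,"ty":0,"tz":-0.03,"wx":0,"wy":0,"wz":0},{"gripper":100,"tx":0.0,"ty":0,"tz":0,"wx":0,"wy":0,"wz":0}]'
python3 - <<'E'
from h import *
st(); im,c=snap('wrist','w3')
cv2.imwrite('pics/w3b.png',cv2.resize(im[:,:,::-1],(800,600),interpolation=cv2.INTER_CUBIC))
E
```

```text
clock: 2.62
tcp_pos: [0.5106, -0.2251, 0.0945]
orientation: [-1.845, 1.564, -1.768]
force: [0.4, -0.3, 0.5]
width: 0.0856
t 2.62 tcp [ 0.5106 -0.2251  0.0945] yawY 94.45 xdir [-0.0013 -0.0067 -1.    ] F [ 0.41 -0.27  0.51] w 0.0856 q [-0.65  0.01 -0.3   1.26 -0.01 -0.72]
```

View pics/w3b.png

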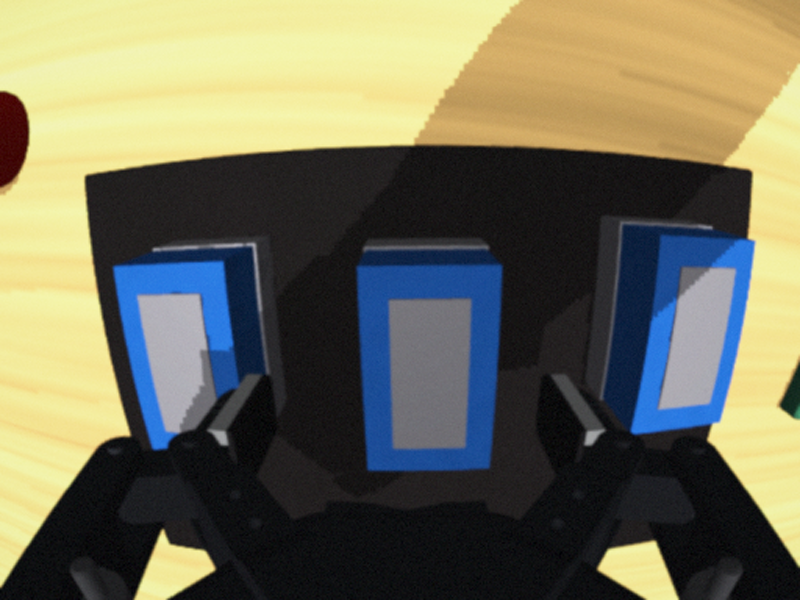

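```bash
cat >> h.py <<'E'
def quad(fn,pts,z,s=1.5625,o=(0,0),fish=True):
    im,c=load(fn); P=np.array([onz(c,(o[0]+(p[0]+.5)/s-.5,o[1]+(p[1]+.5)/s-.5),z,fish) for p in pts])[:,:2]
    e=P[3]-P[0]+P[2]-P[1]; f=P[1]-P[0]+P[2]-P[3]
    print(P.mean(0).round(4),'yaw down %.2f  right %.2f'%(np.degrees(np.arctan2(e[1],e[0])),np.degrees(np.arctan2(f[1],f[0]))),'size %.4f %.4f'%(np.linalg.norm(e)/2,np.linalg.norm(f)/2))
    return P
E
python3 - <<'E'
from h import *
quad('w3',[(388,299),(472,298),(467,449),(394,450)],.06)
quad('w3',[(358,264),(502,264),(491,469),(368,471)],.06)
E
```

```text
[ 0.513  -0.2152] yaw down 5.75  right 95.08 size 0.0616 0.0287
[ 0.5122 -0.2153] yaw down 5.39  right 94.86 size 0.0842 0.0493
```

```bash
python3 -m inch '[{"gripper":100,"tx":0.002,"ty":0.01,"tz":0,"wx":-0.4,"wy":0,"wz":0.7},{"gripper":100,"tx":0.0,"ty":0,"tz":-0.03,"wx":0,"wy":0,"wz":0},{"gripper":100,"tx":0.0,"ty":0,"tz":-0.024,"wx":0,"wy":0,"wz":0},{"gripper":100,"tx":0.0,"ty":0,"tz":0,"wx":0,"wy":0,"wz":0}]'
python3 - <<'E'
from h import *
st()
E
```

```text
clock: 3.18
tcp_pos: [0.5179, -0.2161, 0.0495]
orientation: [-1.24, 1.546, -1.148]
force: [0.6, -0.5, 1.7]
width: 0.0851
t 3.17 tcp [ 0.5179 -0.2161  0.0495] yawY 95.30 xdir [ 0.0102 -0.0226 -0.9997] F [ 0.62 -0.47  1.75] w 0.0851 q [-0.62  0.03 -0.36  1.16 -0.01 -0.71]
```

```bash
python3 -m inch '[{"gripper":100,"tx":-0.004,"ty":0,"tz":-0.009,"wx":1.3,"wy":0.6,"wz":0},{"gripper":100,"tx":0.0,"ty":0,"tz":0,"wx":0,"wy":0,"wz":0}]'
python3 - <<'E'
from h import *
st()
E
```

```text
clock: 3.42
tcp_pos: [0.5152, -0.2167, 0.0433]
orientation: [-0.403, 1.568, -0.309]
force: [0.4, 0.0, 0.0]
width: 0.0852
t 3.42 tcp [ 0.5152 -0.2167  0.0433] yawY 95.36 xdir [ 2.3e-03 -7.0e-04 -1.0e+00] F [0.37 0.02 0.01] w 0.0852 q [-0.63  0.05 -0.35  1.17  0.   -0.73]
```

Upright again. I'll close on the base with a moderate grip.

```bash
python3 -m inch '[{"gripper":70,"tx":-0.002,"ty":0.001,"tz":-0.004,"wx":0,"wy":0,"wz":0},{"gripper":50,"tx":0.0,"ty":0,"tz":0,"wx":0,"wy":0,"wz":0},{"gripper":50,"tx":0.0,"ty":0,"tz":0,"wx":0,"wy":0,"wz":0}]' 60
python3 - <<'E'
from h import *
st(); snap('side','sd1'); crop('sd1','sd1c',200,140,330,240,6)
E
```

```text
clock: 3.8
tcp_pos: [0.514, -0.2166, 0.0409]
orientation: [-0.66, 1.566, -0.567]
force: [-0.7, -0.0, 2.8]
width: 0.0496
t 3.80 tcp [ 0.514  -0.2166  0.0409] yawY 95.33 xdir [ 0.0042 -0.0027 -1.    ] F [-0.66 -0.    2.77] w 0.0496 q [-0.63  0.05 -0.36  1.16  0.   -0.73]
```

View pics/sd1c.png

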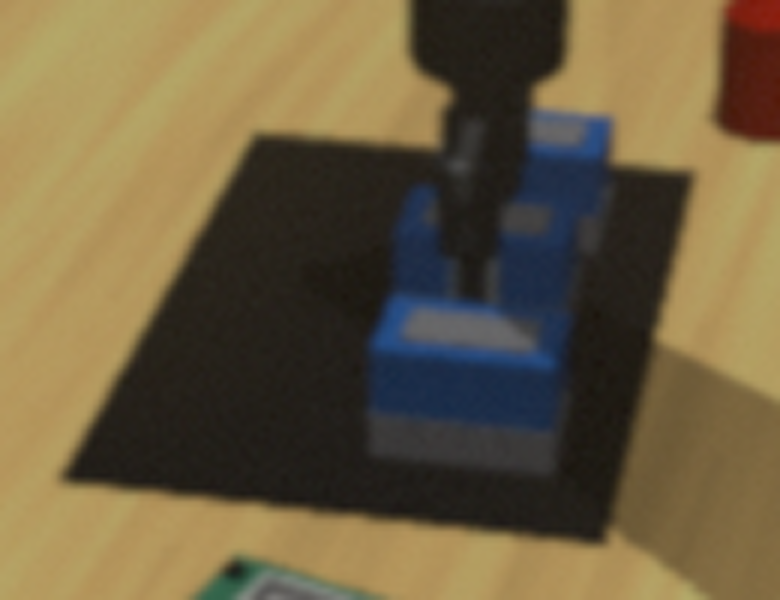

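Width 49.6 mm lies between base (51) and cover (49), so the grip is doubtful. I'll reopen and go lower.

```bash
python3 -m inch '[{"gripper":80,"tx":0,"ty":0,"tz":0,"wx":0,"wy":0,"wz":0},{"gripper":80,"tx":0,"ty":0.0005,"tz":-0.009,"wx":0.15,"wy":0.24,"wz":0},{"gripper":80,"tx":0,"ty":0,"tz":0,"wx":0,"wy":0,"wz":0}]' 60
python3 - <<'E'
from h import *
st()
E
```

```text
clock: 4.22
tcp_pos: [0.5138, -0.2156, 0.0308]
orientation: [2.021, 1.57, 2.114]
force: [0.1, -0.5, -0.5]
width: 0.0683
t 4.22 tcp [ 0.5138 -0.2156  0.0308] yawY 95.34 xdir [-6.e-04  1.e-03 -1.e+00] F [ 0.1  -0.49 -0.5 ] w 0.0683 q [-0.63  0.06 -0.36  1.15  0.   -0.73]
```

```bash
python3 -m inch '[{"gripper":40,"tx":0,"ty":0,"tz":0,"wx":0,"wy":0,"wz":0},{"gripper":40,"tx":0,"ty":0,"tz":0,"wx":0,"wy":0,"wz":0},{"gripper":40,"tx":0,"ty":0,"tz":0,"wx":0,"wy":0,"wz":0}]' 60
python3 - <<'E'
from h import *
st()
E
```

```text
clock: 4.6
tcp_pos: [0.5139, -0.2159, 0.031]
orientation: [2.34, 1.57, 2.434]
force: [0.3, 0.1, 0.5]
width: 0.0498
t 4.60 tcp [ 0.5139 -0.2159  0.031 ] yawY 95.34 xdir [-5.e-04  5.e-04 -1.e+00] F [0.3  0.15 0.49] w 0.0498 q [-0.63  0.06 -0.36  1.15  0.   -0.73]
```

```bash
python3 -m inch '[{"gripper":40,"tx":0,"ty":0,"tz":0.015,"wx":0,"wy":0,"wz":0},{"gripper":40,"tx":0,"ty":0,"tz":0.015,"wx":0,"wy":0,"wz":0},{"gripper":40,"tx":0,"ty":0,"tz":0,"wx":0,"wy":0,"wz":0},{"gripper":40,"tx":0,"ty":0,"tz":0,"wx":0,"wy":0,"wz":0},{"gripper":40,"tx":0,"ty":0,"tz":0,"wx":0,"wy":0,"wz":0}]'
python3 - <<'E'
from h import *
st(); snap('wrist','w4'); st(); snap('side','sd2'); crop('sd2','sd2c',200,140,330,240,6); s=st();print(s['torque'])
E
```

```text
clock: 5.22
tcp_pos: [0.5125, -0.2146, 0.0611]
orientation: [2.333, 1.566, 2.426]
force: [-0.1, 0.3, -6.6]
width: 0.0496
t 5.22 tcp [ 0.5125 -0.2146  0.0611] yawY 95.35 xdir [-0.0035  0.003  -1.    ] F [-0.09  0.33 -6.65] w 0.0496 q [-0.63  0.04 -0.33  1.21  0.   -0.73]
t 5.28 tcp [ 0.5124 -0.2146  0.061 ] yawY 95.34 xdir [-0.0037  0.0031 -1.    ] F [-0.6   0.41 -6.63] w 0.0496 q [-0.63  0.04 -0.33  1.21  0.   -0.73]
t 5.33 tcp [ 0.5124 -0.2146  0.061 ] yawY 95.34 xdir [-0.0037  0.0032 -1.    ] F [-0.56  0.18 -6.01] w 0.0501 q [-0.63  0.04 -0.33  1.21  0.   -0.73]
[-0.01847559  0.01096782  0.00651514]
```

View pics/sd2c.png

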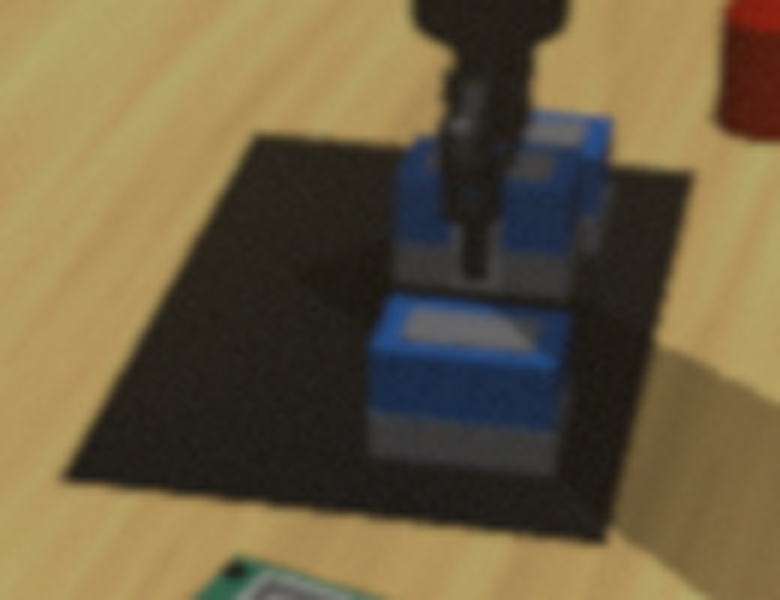

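View pics/w4.png

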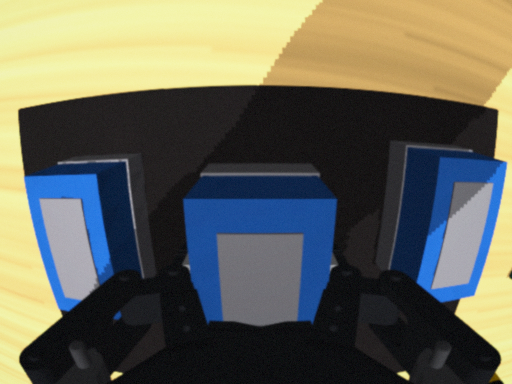

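The case lifted cleanly with its cover on, and the wrist reads −6.6 N, or about 0.68 kg, which points to the steel block. I'll set it back and heft the other two for comparison.

```bash
python3 -m inch '[{"gripper":40,"tx":0.001,"ty":-0.001,"tz":-0.015,"wx":-0.17,"wy":-0.2,"wz":0},{"gripper":40,"tx":0,"ty":0,"tz":-0.011,"wx":0,"wy":0,"wz":0},{"gripper":40,"tx":0,"ty":0,"tz":-0.003,"wx":0,"wy":0,"wz":0},{"gripper":40,"tx":0,"ty":0,"tz":0,"wx":0,"wy":0,"wz":0}]'
python3 - <<'E'
from h import *
st()
E
```

```text
clock: 5.82
tcp_pos: [0.5132, -0.2155, 0.031]
orientation: [2.714, 1.57, 2.807]
force: [0.5, -0.0, -3.7]
width: 0.05
t 5.83 tcp [ 0.5132 -0.2155  0.031 ] yawY 95.35 xdir [-7.e-04  2.e-04 -1.e+00] F [ 0.48 -0.01 -3.68] w 0.0500 q [-0.63  0.06 -0.36  1.15 -0.   -0.73]
```

```bash
python3 -m inch '[{"gripper":40,"tx":0,"ty":0,"tz":-0.001,"wx":0,"wy":0,"wz":0},{"gripper":75,"tx":0,"ty":0,"tz":0,"wx":0,"wy":0,"wz":0},{"gripper":75,"tx":0,"ty":0,"tz":0,"wx":0,"wy":0,"wz":0},{"gripper":100,"tx":0,"ty":0,"tz":0.02,"wx":0,"wy":0,"wz":0},{"gripper":100,"tx":0,"ty":0,"tz":0.05,"wx":0,"wy":0,"wz":0}]'
python3 -m inch '[{"gripper":100,"tx":0.002,"ty":-0.04,"tz":0.03,"wx":0,"wy":0,"wz":0},{"gripper":100,"tx":0.003,"ty":-0.05,"tz":0,"wx":0,"wy":0,"wz":0},{"gripper":100,"tx":0,"ty":0,"tz":0,"wx":0,"wy":0,"wz":0}]'
python3 - <<'E'
from h import *
st(); im,c=snap('wrist','w5')
cv2.imwrite('pics/w5b.png',cv2.resize(im[:,:,::-1],(800,600),interpolation=cv2.INTER_CUBIC))
E
```

```text
clock: 6.45
tcp_pos: [0.5121, -0.2148, 0.1009]
orientation: [2.484, 1.566, 2.577]
force: [0.5, -1.1, 0.8]
width: 0.0855
clock: 6.82
tcp_pos: [0.5202, -0.3091, 0.142]
orientation: [-0.9, 1.563, -0.805]
force: [-0.3, -0.5, 0.2]
width: 0.0854
t 6.83 tcp [ 0.5202 -0.3091  0.142 ] yawY 95.45 xdir [ 0.0057 -0.006  -1.    ] F [-0.32 -0.47  0.23] w 0.0854 q [-0.75  0.12 -0.09  1.35 -0.   -0.85]
```

View pics/w5b.png

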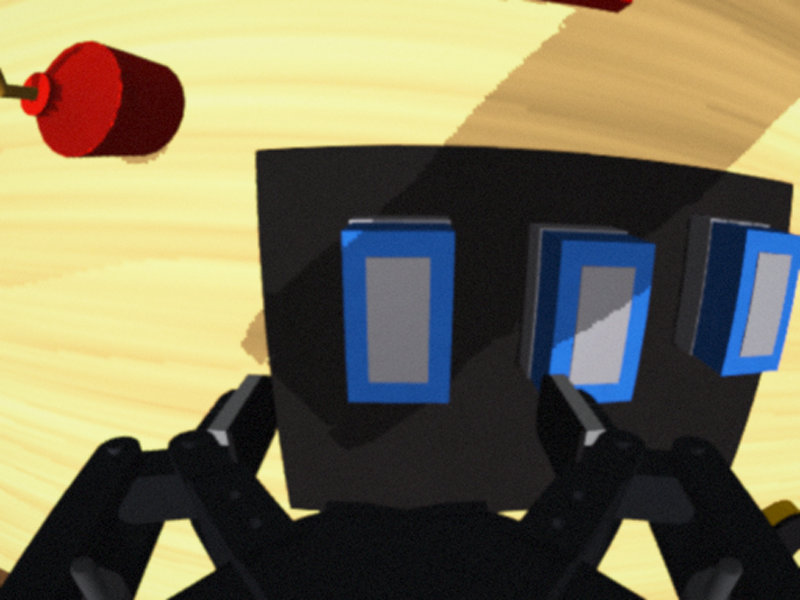

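```bash
python3 - <<'E'
from h import *
quad('w5',[(365,257),(431,257),(429,383),(368,383)],.06)
quad('w5',[(341,231),(455,231),(449,403),(348,403)],.06)
E
```

```text
[ 0.5185 -0.3124] yaw down 5.38  right 95.61 size 0.0610 0.0291
[ 0.5183 -0.3125] yaw down 5.32  right 95.60 size 0.0838 0.0495
```

Left case is at (0.5184, −0.3125). Descending in steps.

```bash
python3 -m inch '[{"gripper":100,"tx":-0.002,"ty":-0.003,"tz":-0.04,"wx":0.35,"wy":0.33,"wz":0},{"gripper":100,"tx":0,"ty":0,"tz":-0.04,"wx":0,"wy":0,"wz":0},{"gripper":100,"tx":0,"ty":0,"tz":0,"wx":0,"wy":0,"wz":0}]'
python3 - <<'E'
from h import *
st()
E
```

```text
clock: 7.25
tcp_pos: [0.5193, -0.3088, 0.064]
orientation: [-0.309, 1.568, -0.211]
force: [-0.8, -0.1, 0.6]
width: 0.0855
t 7.25 tcp [ 0.5193 -0.3088  0.064 ] yawY 95.62 xdir [ 2.6e-03 -6.0e-04 -1.0e+00] F [-0.83 -0.15  0.61] w 0.0855 q [-0.75  0.17 -0.18  1.22  0.   -0.85]
```

```bash
python3 -m inch '[{"gripper":85,"tx":-0.001,"ty":-0.004,"tz":-0.015,"wx":0,"wy":0.1,"wz":0},{"gripper":80,"tx":0,"ty":0,"tz":-0.017,"wx":0,"wy":0,"wz":0},{"gripper":80,"tx":0,"ty":0,"tz":0,"wx":0,"wy":0,"wz":0}]'
python3 - <<'E'
from h import *
st()
E
```

```text
clock: 7.62
tcp_pos: [0.5199, -0.3133, 0.0341]
orientation: [-0.815, 1.566, -0.716]
force: [0.8, 0.3, 0.1]
width: 0.0682
t 7.62 tcp [ 0.5199 -0.3133  0.0341] yawY 95.69 xdir [ 0.0039 -0.0034 -1.    ] F [0.79 0.29 0.14] w 0.0682 q [-0.76  0.2  -0.21  1.16  0.   -0.86]
```

```bash
python3 -m inch '[{"gripper":80,"tx":-0.001,"ty":0.001,"tz":-0.003,"wx":0.2,"wy":0.2,"wz":0},{"gripper":40,"tx":0,"ty":0,"tz":0,"wx":0,"wy":0,"wz":0},{"gripper":40,"tx":0,"ty":0,"tz":0,"wx":0,"wy":0,"wz":0},{"gripper":40,"tx":0,"ty":0,"tz":0,"wx":0,"wy":0,"wz":0}]'
python3 -m inch '[{"gripper":40,"tx":0,"ty":0,"tz":0.015,"wx":0,"wy":0,"wz":0},{"gripper":40,"tx":0,"ty":0,"tz":0.01,"wx":0,"wy":0,"wz":0},{"gripper":40,"tx":0,"ty":0,"tz":0,"wx":0,"wy":0,"wz":0},{"gripper":40,"tx":0,"ty":0,"tz":0,"wx":0,"wy":0,"wz":0},{"gripper":40,"tx":0,"ty":0,"tz":0,"wx":0,"wy":0,"wz":0}]'
python3 - <<'E'
from h import *
st(); snap('wrist','w6'); st()
E
```

```text
clock: 8.12
tcp_pos: [0.5197, -0.3129, 0.0326]
orientation: [-0.716, 1.569, -0.616]
force: [0.2, -0.0, -2.7]
width: 0.0497
clock: 8.75
tcp_pos: [0.5194, -0.3127, 0.0592]
orientation: [-0.625, 1.569, -0.526]
force: [0.4, -0.1, -3.3]
width: 0.0495
t 8.75 tcp [ 0.5194 -0.3127  0.0592] yawY 95.69 xdir [ 1.3e-03 -8.0e-04 -1.0e+00] F [ 0.41 -0.06 -3.34] w 0.0495 q [-0.76  0.18 -0.18  1.21  0.   -0.86]
t 8.80 tcp [ 0.5193 -0.3126  0.0591] yawY 95.68 xdir [ 1.2e-03 -6.0e-04 -1.0e+00] F [ 0.26 -0.22 -2.89] w 0.0492 q [-0.76  0.18 -0.18  1.21  0.   -0.86]
```

View pics/w6.png

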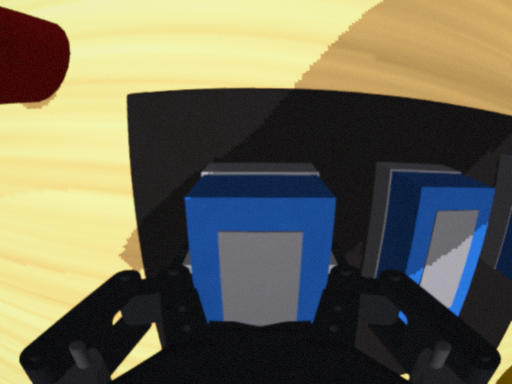

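It reads −3.1 N (0.32 kg), a replica, so the middle case with about 6.6 N is steel without doubt. Only one of the three is, so the third needs no handling. I'll set this one down.

```bash
python3 -m inch '[{"gripper":40,"tx":0,"ty":0,"tz":-0.014,"wx":0,"wy":0,"wz":0},{"gripper":40,"tx":0,"ty":0,"tz":-0.01,"wx":0,"wy":0,"wz":0},{"gripper":40,"tx":0,"ty":0,"tz":-0.003,"wx":0,"wy":0,"wz":0},{"gripper":40,"tx":0,"ty":0,"tz":-0.001,"wx":0,"wy":0,"wz":0}]'
python3 - <<'E'
from h import *
st()
E
```

```text
clock: 9.3
tcp_pos: [0.5194, -0.3128, 0.0325]
orientation: [-0.945, 1.569, -0.845]
force: [-5.5, 3.6, 9.2]
width: 0.0495
t 9.30 tcp [ 0.5194 -0.3128  0.0325] yawY 95.70 xdir [ 0.0012 -0.0013 -1.    ] F [-5.5   3.59  9.19] w 0.0495 q [-0.76  0.2  -0.2   1.16 -0.   -0.86]
```

```bash
python3 -m inch '[{"gripper":75,"tx":0,"ty":0,"tz":0,"wx":0,"wy":0,"wz":0},{"gripper":75,"tx":0,"ty":0,"tz":0,"wx":0,"wy":0,"wz":0},{"gripper":100,"tx":0,"ty":0,"tz":0.02,"wx":0,"wy":0,"wz":0},{"gripper":100,"tx":0,"ty":0,"tz":0.05,"wx":0,"wy":0,"wz":0},{"gripper":100,"tx":0,"ty":0.03,"tz":0.04,"wx":0,"wy":0,"wz":0}]'
python3 -m inch '[{"gripper":100,"tx":-0.002,"ty":0.052,"tz":0,"wx":0,"wy":0,"wz":0},{"gripper":100,"tx":-0.003,"ty":0.012,"tz":0,"wx":0,"wy":0,"wz":0},{"gripper":100,"tx":0,"ty":0,"tz":0,"wx":0,"wy":0,"wz":0}]'
python3 - <<'E'
from h import *
st(); im,c=snap('wrist','w7')
cv2.imwrite('pics/w7b.png',cv2.resize(im[:,:,::-1],(800,600),interpolation=cv2.INTER_CUBIC))
E
```

```text
clock: 9.93
tcp_pos: [0.5175, -0.2821, 0.1435]
orientation: [2.367, 1.568, 2.464]
force: [0.6, -0.1, 0.1]
width: 0.0854
clock: 10.3
tcp_pos: [0.5149, -0.2176, 0.1517]
orientation: [-0.719, 1.563, -0.621]
force: [1.5, 0.6, -0.5]
width: 0.0854
t 10.30 tcp [ 0.5149 -0.2176  0.1517] yawY 95.63 xdir [ 0.0062 -0.0045 -1.    ] F [ 1.52  0.62 -0.51] w 0.0854 q [-0.63 -0.02 -0.22  1.36  0.   -0.73]
```

View pics/w7b.png

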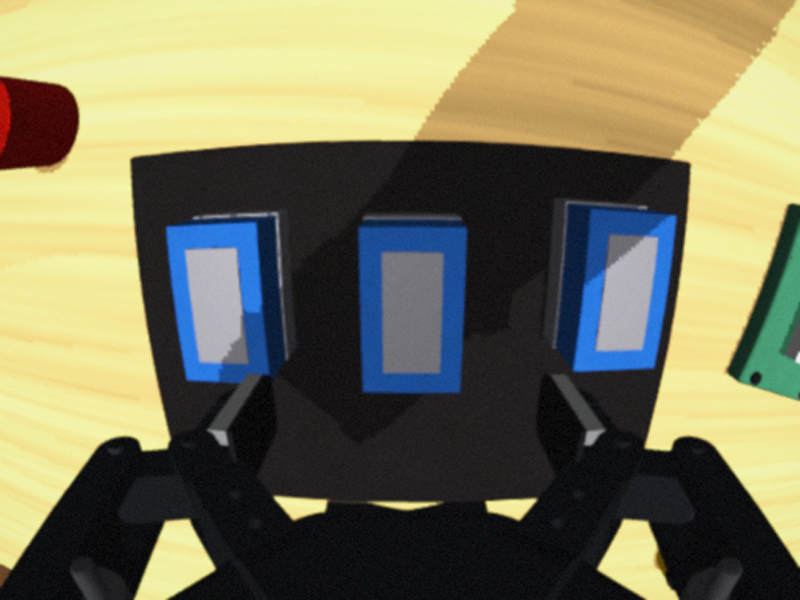

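Both hefted cases stand closed. Now for the middle cover.

```bash
python3 - <<'E'
from h import *
quad('w7',[(382,252),(444,252),(440,374),(383,374)],.06)
quad('w7',[(359,227),(467,227),(460,392),(363,392)],.06)
quad('w7',[(133,158),(690,163),(634,500),(178,490)],.004)
E
python3 -m inch '[{"gripper":100,"tx":-0.002,"ty":0.002,"tz":-0.045,"wx":0.26,"wy":0.36,"wz":0},{"gripper":90,"tx":0,"ty":0,"tz":-0.035,"wx":0,"wy":0,"wz":0},{"gripper":85,"tx":0,"ty":0,"tz":-0.005,"wx":0,"wy":0,"wz":0},{"gripper":80,"tx":0,"ty":0,"tz":0,"wx":0,"wy":0,"wz":0}]' 25
python3 - <<'E'
from h import *
st()
E
```

```text
[ 0.5123 -0.2143] yaw down 5.20  right 95.71 size 0.0613 0.0284
[ 0.5116 -0.2144] yaw down 5.37  right 95.72 size 0.0832 0.0491
[ 0.5569 -0.2106] yaw down 4.97  right 94.68 size 0.2576 0.3625
clock: 10.85
tcp_pos: [0.5132, -0.2206, 0.0658]
orientation: [-1.109, 1.569, -1.015]
force: [0.1, -0.2, 0.5]
width: 0.0685
t 10.85 tcp [ 0.5132 -0.2206  0.0658] yawY 95.37 xdir [ 9.0e-04 -1.4e-03 -1.0e+00] F [ 0.11 -0.24  0.51] w 0.0685 q [-0.64  0.03 -0.32  1.21 -0.   -0.73]
```

```bash
python3 -m inch '[{"gripper":80,"tx":-0.001,"ty":0.006,"tz":-0.004,"wx":0,"wy":0,"wz":0},{"gripper":80,"tx":0,"ty":0,"tz":-0.003,"wx":0,"wy":0,"wz":0},{"gripper":80,"tx":0,"ty":0,"tz":0,"wx":0,"wy":0,"wz":0}]' 25
python3 - <<'E'
from h import *
st()
E
```

```text
clock: 11.22
tcp_pos: [0.5137, -0.2156, 0.0615]
orientation: [-0.841, 1.565, -0.747]
force: [-0.1, -0.2, -0.0]
width: 0.0686
t 11.22 tcp [ 0.5137 -0.2156  0.0615] yawY 95.35 xdir [ 0.0042 -0.0039 -1.    ] F [-0.09 -0.21 -0.01] w 0.0686 q [-0.63  0.03 -0.34  1.2  -0.   -0.73]
```

```bash
python3 -m inch '[{"gripper":80,"tx":-0.001,"ty":0.001,"tz":-0.003,"wx":0.2,"wy":0.24,"wz":0},{"gripper":40,"tx":0,"ty":0,"tz":0,"wx":0,"wy":0,"wz":0},{"gripper":40,"tx":0,"ty":0,"tz":0,"wx":0,"wy":0,"wz":0},{"gripper":40,"tx":0,"ty":0,"tz":0,"wx":0,"wy":0,"wz":0}]' 25
python3 - <<'E'
from h import *
st()
E
```

```text
clock: 11.72
tcp_pos: [0.5131, -0.2148, 0.0591]
orientation: [-0.962, 1.57, -0.869]
force: [-0.6, -0.7, 0.1]
width: 0.0482
t 11.72 tcp [ 0.5131 -0.2148  0.0591] yawY 95.36 xdir [ 8.e-04 -9.e-04 -1.e+00] F [-0.61 -0.69  0.06] w 0.0482 q [-0.63  0.03 -0.34  1.2  -0.   -0.73]
```

Width is 48.2 mm, so I have the cover. Lifting it straight off.

```bash
python3 -m inch '[{"gripper":40,"tx":0,"ty":0,"tz":0.01,"wx":0,"wy":0,"wz":0},{"gripper":40,"tx":0,"ty":0,"tz":0.015,"wx":0,"wy":0,"wz":0},{"gripper":40,"tx":0,"ty":0,"tz":0.02,"wx":0,"wy":0,"wz":0},{"gripper":40,"tx":0,"ty":0,"tz":0.02,"wx":0,"wy":0,"wz":0},{"gripper":40,"tx":0,"ty":0,"tz":0,"wx":0,"wy":0,"wz":0}]'
python3 - <<'E'
from h import *
st(); snap('side','sd3'); crop('sd3','sd3c',200,140,330,240,6)
E
```

```text
clock: 12.35
tcp_pos: [0.5134, -0.2151, 0.1298]
orientation: [-0.809, 1.567, -0.716]
force: [1.3, -0.1, -0.0]
width: 0.0488
t 12.35 tcp [ 0.5134 -0.2151  0.1298] yawY 95.36 xdir [ 0.0025 -0.0022 -1.    ] F [ 1.26 -0.07 -0.01] w 0.0488 q [-0.63 -0.02 -0.26  1.33 -0.   -0.73]
```

View pics/sd3c.png

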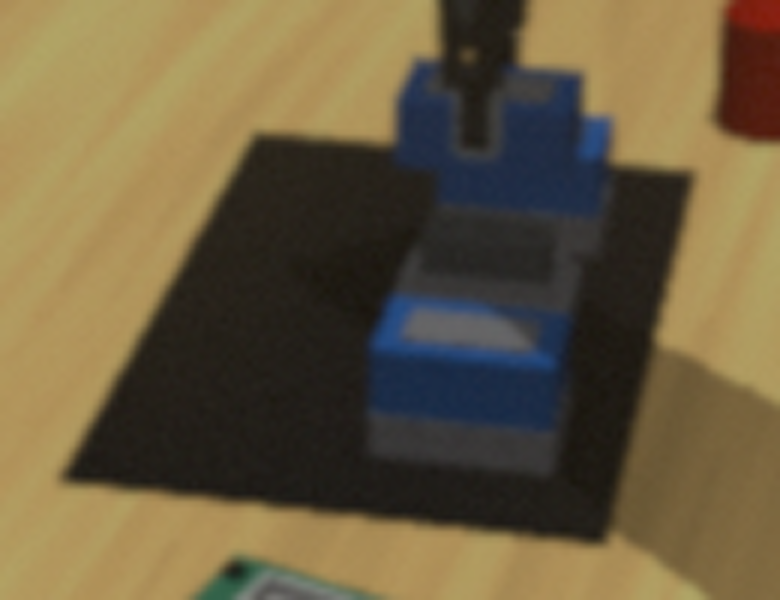

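The cover is off and the black block shows in the open base. I'll put the cover on the free far half of the mat.

```bash
python3 -m inch '[{"gripper":40,"tx":0.055,"ty":0.005,"tz":0,"wx":0,"wy":0,"wz":0},{"gripper":40,"tx":0.05,"ty":0.005,"tz":0,"wx":0,"wy":0,"wz":0},{"gripper":40,"tx":0.005,"ty":0,"tz":-0.03,"wx":0,"wy":0,"wz":0},{"gripper":40,"tx":0,"ty":0,"tz":-0.03,"wx":0,"wy":0,"wz":0},{"gripper":40,"tx":0,"ty":0,"tz":0,"wx":0,"wy":0,"wz":0}]'
python3 - <<'E'
from h import *
st()
E
```

```text
clock: 13.02
tcp_pos: [0.6234, -0.2026, 0.0616]
orientation: [2.664, 1.566, 2.757]
force: [-0.7, 0.4, -1.2]
width: 0.0487
t 13.03 tcp [ 0.6234 -0.2026  0.0616] yawY 95.32 xdir [-0.0047  0.0019 -1.    ] F [-0.65  0.41 -1.25] w 0.0487 q [-0.51  0.33 -0.    1.24 -0.   -0.61]
```

```bash
python3 -m inch '[{"gripper":40,"tx":0,"ty":0,"tz":-0.015,"wx":-0.1,"wy":-0.27,"wz":0},{"gripper":40,"tx":0,"ty":0,"tz":-0.006,"wx":0,"wy":0,"wz":0},{"gripper":40,"tx":0,"ty":0,"tz":-0.002,"wx":0,"wy":0,"wz":0}]'
python3 - <<'E'
from h import *
st()
E
```

```text
clock: 13.4
tcp_pos: [0.6239, -0.2033, 0.0395]
orientation: [-0.549, 1.568, -0.456]
force: [0.3, -0.7, -0.9]
width: 0.0483
t 13.40 tcp [ 0.6239 -0.2033  0.0395] yawY 95.29 xdir [ 0.0024 -0.0012 -1.    ] F [ 0.28 -0.74 -0.92] w 0.0483 q [-0.51  0.34 -0.03  1.2   0.   -0.61]
```

```bash
python3 -m inch '[{"gripper":40,"tx":0,"ty":0,"tz":-0.003,"wx":0,"wy":0,"wz":0},{"gripper":75,"tx":0,"ty":0,"tz":0,"wx":0,"wy":0,"wz":0},{"gripper":75,"tx":0,"ty":0,"tz":0,"wx":0,"wy":0,"wz":0}]'
python3 -m inch '[{"gripper":80,"tx":0,"ty":0,"tz":0.02,"wx":0,"wy":0,"wz":0},{"gripper":80,"tx":0,"ty":0,"tz":0.06,"wx":0,"wy":0,"wz":0},{"gripper":60,"tx":-0.05,"ty":-0.005,"tz":0.02,"wx":0,"wy":0,"wz":0},{"gripper":60,"tx":-0.06,"ty":-0.006,"tz":0,"wx":0,"wy":0,"wz":0},{"gripper":60,"tx":0,"ty":0,"tz":0,"wx":0,"wy":0,"wz":0}]'
python3 - <<'E'
from h import *
st(); im,c=snap('wrist','w8')
cv2.imwrite('pics/w8b.png',cv2.resize(im[:,:,::-1],(800,600),interpolation=cv2.INTER_CUBIC))
E
```

```text
clock: 13.78
tcp_pos: [0.6246, -0.2038, 0.0379]
orientation: [-0.563, 1.566, -0.47]
force: [0.7, 0.3, -0.1]
width: 0.064
clock: 14.4
tcp_pos: [0.5127, -0.2155, 0.1476]
orientation: [-0.718, 1.56, -0.625]
force: [0.5, 0.4, 0.7]
width: 0.0514
t 14.40 tcp [ 0.5127 -0.2155  0.1476] yawY 95.33 xdir [ 0.0087 -0.0063 -0.9999] F [0.51 0.42 0.73] w 0.0514 q [-0.63 -0.03 -0.24  1.35  0.   -0.73]
```

View pics/w8b.png

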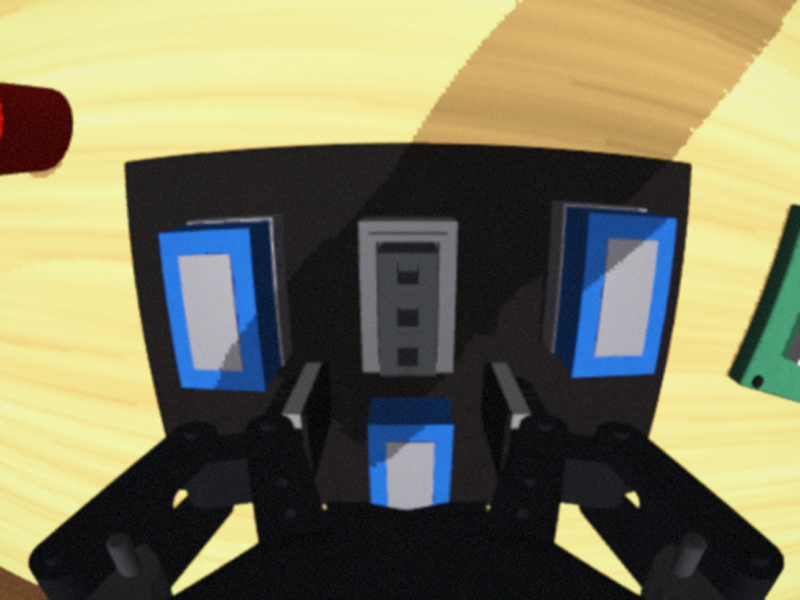

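The block in its open case is at (407,315) with three holes, and the cover stands on the far half of the mat at (410,450).

```bash
python3 - <<'E'
from h import *
quad('w8',[(377,253),(437,253),(435,376),(380,376)],.054)
quad('w8',[(358,220),(458,220),(455,373),(362,373)],.026)
im,c=load('w8')
for p in [(408,273),(407,317),(407,356)]: print(onz(c,((p[0]+.5)/1.5625-.5,(p[1]+.5)/1.5625-.5),.054,True))
E
```

```text
[ 0.512  -0.2146] yaw down 5.61  right 95.46 size 0.0625 0.0277
[ 0.5117 -0.2142] yaw down 5.60  right 95.45 size 0.0865 0.0524
[ 0.49027345 -0.21632003  0.054     ]
[ 0.51184648 -0.21475799  0.054     ]
[ 0.53210001 -0.21284924  0.054     ]
```

```bash
python3 -m inch '[{"gripper":60,"tx":-0.001,"ty":0.001,"tz":-0.035,"wx":0.36,"wy":0.5,"wz":0},{"gripper":60,"tx":0,"ty":0,"tz":-0.03,"wx":0,"wy":0,"wz":0},{"gripper":60,"tx":0,"ty":0,"tz":-0.005,"wx":0,"wy":0,"wz":0},{"gripper":60,"tx":0,"ty":0,"tz":0,"wx":0,"wy":0,"wz":0}]' 80
python3 - <<'E'
from h import *
st()
E
```

```text
clock: 14.95
tcp_pos: [0.5196, -0.2175, 0.0839]
orientation: [-0.652, 1.557, -0.557]
force: [0.3, -0.7, 0.2]
width: 0.0512
t 14.95 tcp [ 0.5196 -0.2175  0.0839] yawY 95.41 xdir [ 0.0113 -0.007  -0.9999] F [ 0.3  -0.7   0.19] w 0.0512 q [-0.63  0.02 -0.31  1.23  0.   -0.72]
```

```bash
python3 -m inch '[{"gripper":60,"tx":-0.007,"ty":0.003,"tz":-0.01,"wx":0.4,"wy":0.65,"wz":0},{"gripper":60,"tx":0,"ty":0,"tz":-0.007,"wx":0,"wy":0,"wz":0},{"gripper":60,"tx":0,"ty":0,"tz":0,"wx":0,"wy":0,"wz":0}]' 80
python3 - <<'E'
from h import *
st()
E
```

```text
clock: 15.32
tcp_pos: [0.5137, -0.2151, 0.0684]
orientation: [-0.792, 1.568, -0.697]
force: [0.3, 0.1, -1.1]
width: 0.051
t 15.32 tcp [ 0.5137 -0.2151  0.0684] yawY 95.43 xdir [ 0.0018 -0.0015 -1.    ] F [ 0.28  0.15 -1.06] w 0.0510 q [-0.63  0.03 -0.33  1.21 -0.   -0.73]
```

```bash
python3 -m inch '[{"gripper":60,"tx":-0.002,"ty":0.0005,"tz":-0.004,"wx":0.05,"wy":0.1,"wz":0},{"gripper":15,"tx":0,"ty":0,"tz":0,"wx":0,"wy":0,"wz":0},{"gripper":15,"tx":0,"ty":0,"tz":0,"wx":0,"wy":0,"wz":0},{"gripper":15,"tx":0,"ty":0,"tz":0,"wx":0,"wy":0,"wz":0}]' 80
python3 - <<'E'
from h import *
st(); im,c=snap('wrist','w9')
E
```

```text
clock: 15.82
tcp_pos: [0.5119, -0.2149, 0.065]
orientation: [-1.086, 1.569, -0.991]
force: [0.4, 1.2, -1.5]
width: 0.0261
t 15.82 tcp [ 0.5119 -0.2149  0.065 ] yawY 95.42 xdir [ 9.0e-04 -1.4e-03 -1.0e+00] F [ 0.41  1.17 -1.5 ] w 0.0261 q [-0.63  0.02 -0.34  1.21 -0.   -0.73]
```

View pics/w9.png

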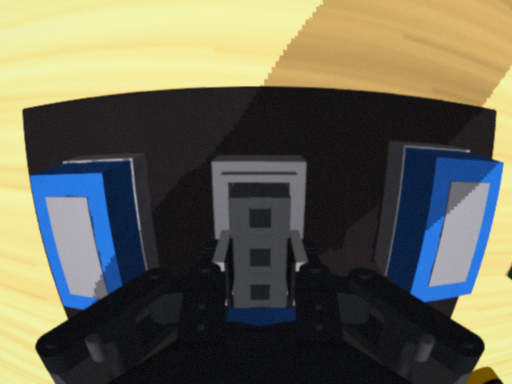

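```bash
python3 -m inch '[{"gripper":15,"tx":0,"ty":0,"tz":0.01,"wx":0,"wy":0,"wz":0},{"gripper":15,"tx":0,"ty":0,"tz":0.015,"wx":0,"wy":0,"wz":0},{"gripper":15,"tx":0,"ty":0,"tz":0.02,"wx":0,"wy":0,"wz":0},{"gripper":15,"tx":0,"ty":0,"tz":0.03,"wx":0,"wy":0,"wz":0},{"gripper":15,"tx":0,"ty":0,"tz":0.02,"wx":0,"wy":0,"wz":0}]'
python3 - <<'E'
from h import *
st(); im,c=snap('wrist','w10')
im,c=snap('side','sd4'); crop('sd4','sd4c',180,120,330,240,5)
E
```

```text
clock: 16.5
tcp_pos: [0.5098, -0.2132, 0.1626]
orientation: [2.509, 1.567, 2.604]
force: [0.2, -0.4, -6.1]
width: 0.0261
t 16.50 tcp [ 0.5098 -0.2132  0.1626] yawY 95.43 xdir [-0.0036  0.0021 -1.    ] F [ 0.17 -0.38 -6.14] w 0.0261 q [-0.63 -0.03 -0.21  1.4  -0.   -0.73]
```

View pics/w10.png

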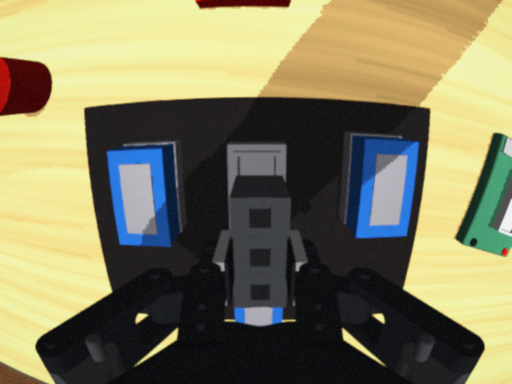

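View pics/sd4c.png

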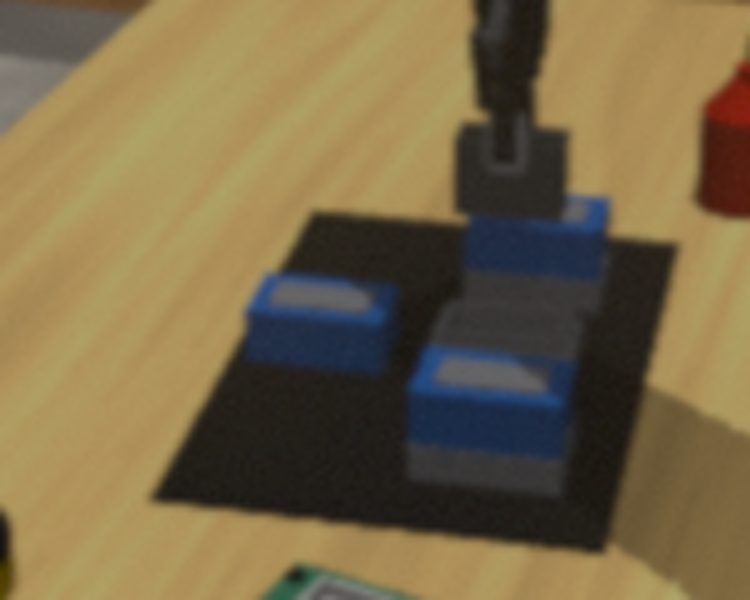

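The block is held level and upright and the force matches 0.53 kg. Next I'll move beside the stand so the wrist camera looks straight down on the pan.

```bash
python3 -m inch '[{"gripper":15,"tx":0.01,"ty":0.05,"tz":0,"wx":0,"wy":0,"wz":-3},{"gripper":15,"tx":0.01,"ty":0.06,"tz":0,"wx":0,"wy":0,"wz":-3},{"gripper":15,"tx":0.01,"ty":0.06,"tz":0,"wx":0,"wy":0,"wz":-3},{"gripper":15,"tx":0.01,"ty":0.06,"tz":0,"wx":0,"wy":0,"wz":-3},{"gripper":15,"tx":0.01,"ty":0.06,"tz":0,"wx":0,"wy":0,"wz":-3}]'
python3 -m inch '[{"gripper":15,"tx":0.01,"ty":0.01,"tz":0,"wx":0,"wy":0,"wz":0},{"gripper":15,"tx":0.0,"ty":0,"tz":0,"wx":0,"wy":0,"wz":0},{"gripper":15,"tx":0.0,"ty":0,"tz":0,"wx":0,"wy":0,"wz":0}]'
python3 - <<'E'
from h import *
st(); im,c=snap('wrist','w11')
cv2.imwrite('pics/w11b.png',cv2.resize(im[:,:,::-1],(800,600),interpolation=cv2.INTER_CUBIC))
E
```

```text
clock: 17.23
tcp_pos: [0.5597, 0.0802, 0.1609]
orientation: [-3.023, 1.568, 3.077]
force: [0.8, -0.5, -4.8]
width: 0.0263
clock: 17.6
tcp_pos: [0.5686, 0.0938, 0.1587]
orientation: [-3.049, 1.565, 3.056]
force: [-1.0, -1.0, -5.7]
width: 0.0258
t 17.60 tcp [0.5686 0.0938 0.1587] yawY 79.77 xdir [-5.9e-03  5.0e-04 -1.0e+00] F [-1.01 -0.98 -5.71] w 0.0258 q [-0.06  0.04 -0.14  1.39  0.    0.12]
```

View pics/w11b.png

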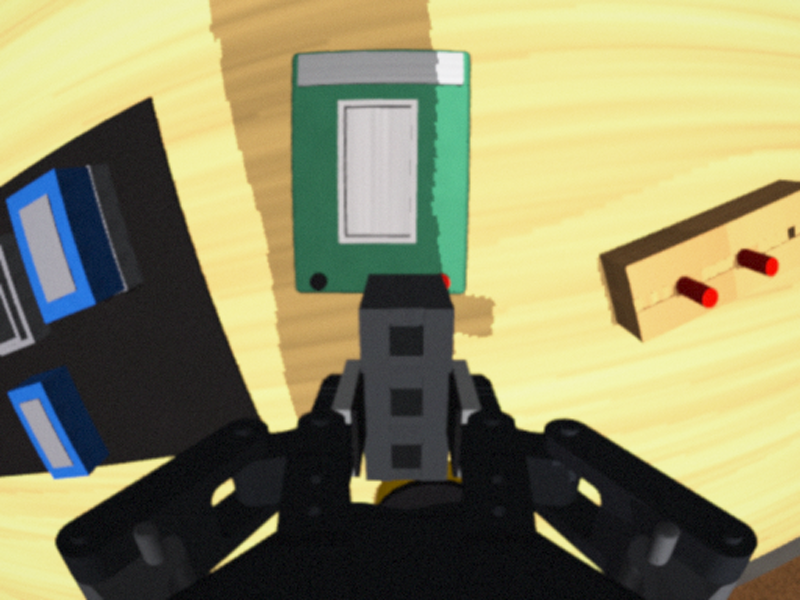

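```bash
python3 - <<'E'
from h import *
quad('w11',[(338,100),(417,99),(415,243),(339,242)],.039)
quad('w11',[(344,106),(411,105),(408,237),(345,236)],.034)
quad('w11',[(293,53),(469,53),(466,293),(296,291)],.02)
quad('w11',[(361,307),(453,306),(449,479),(368,478)],.1477)
im,c=load('w11')
for p in [(407,341),(406,402),(405,457)]: print(onz(c,((p[0]+.5)/1.5625-.5,(p[1]+.5)/1.5625-.5),.1477,True))
E
```

```text
[0.4957 0.0928] yaw down -10.73  right 79.11 size 0.0741 0.0397
[0.4957 0.0924] yaw down -10.96  right 79.11 size 0.0692 0.0340
[0.4958 0.0931] yaw down -10.48  right 78.84 size 0.1370 0.0980
[0.5678 0.0954] yaw down -9.67  right 79.58 size 0.0619 0.0274
[0.54776622 0.0987275  0.1477    ]
[0.5679591  0.09478543 0.1477    ]
[0.58876514 0.09069604 0.1477    ]
```

```bash
python3 -m inch '[{"gripper":15,"tx":-0.037,"ty":-0.001,"tz":0,"wx":0,"wy":-0.34,"wz":-1},{"gripper":15,"tx":-0.035,"ty":0,"tz":0,"wx":0,"wy":0,"wz":0},{"gripper":15,"tx":0,"ty":0,"tz":-0.02,"wx":0,"wy":0,"wz":0},{"gripper":15,"tx":0,"ty":0,"tz":-0.015,"wx":0,"wy":0,"wz":0},{"gripper":15,"tx":0,"ty":0,"tz":0,"wx":0,"wy":0,"wz":0}]'
python3 - <<'E'
from h import *
st()
E
```

```text
clock: 18.27
tcp_pos: [0.495, 0.0873, 0.1208]
orientation: [-2.717, 1.57, -2.921]
force: [0.0, -0.6, -4.7]
width: 0.0257
t 18.27 tcp [0.495  0.0873 0.1208] yawY 78.27 xdir [-8.e-04 -2.e-04 -1.e+00] F [ 0.02 -0.57 -4.72] w 0.0257 q [-0.09 -0.18 -0.42  1.32 -0.    0.12]
```

```bash
python3 -m inch '[{"gripper":15,"tx":0.0015,"ty":0.0045,"tz":-0.005,"wx":0,"wy":0,"wz":0.6},{"gripper":15,"tx":0,"ty":0,"tz":-0.005,"wx":0,"wy":0,"wz":0},{"gripper":15,"tx":0,"ty":0,"tz":0,"wx":0,"wy":0,"wz":0}]'
python3 - <<'E'
from h import *
st()
im,c=snap('wrist','w12')
cv2.imwrite('pics/w12b.png',cv2.resize(im[:,:,::-1],(800,600),interpolation=cv2.INTER_CUBIC))
im,c=snap('scene','sc2'); crop('sc2','sc2c',260,170,360,260,6)
E
```

```text
clock: 18.65
tcp_pos: [0.4977, 0.0919, 0.1105]
orientation: [-2.52, 1.57, -2.714]
force: [0.6, -0.3, -5.6]
width: 0.0259
t 18.65 tcp [0.4977 0.0919 0.1105] yawY 78.90 xdir [-4.e-04 -2.e-04 -1.e+00] F [ 0.56 -0.34 -5.57] w 0.0259 q [-0.08 -0.16 -0.43  1.3  -0.    0.12]
```

View pics/w12b.png

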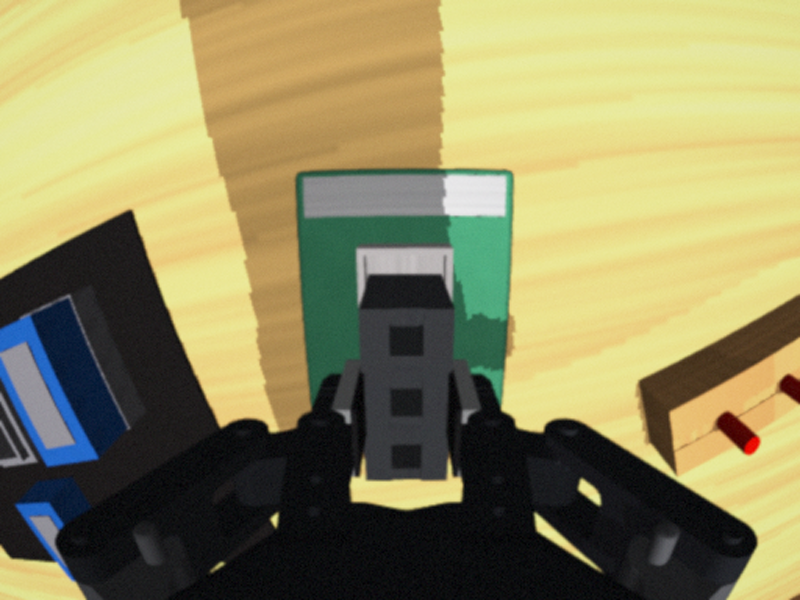

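View pics/sc2c.png

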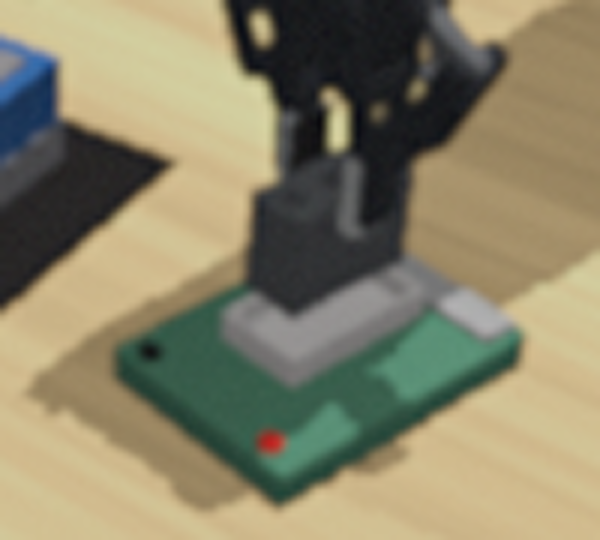

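The block hangs centred over the pan. Lowering.

```bash
python3 -m inch '[{"gripper":15,"tx":-0.001,"ty":0,"tz":-0.009,"wx":0,"wy":0,"wz":0},{"gripper":15,"tx":0,"ty":0,"tz":-0.008,"wx":0,"wy":0,"wz":0},{"gripper":15,"tx":0,"ty":0,"tz":0,"wx":0,"wy":0,"wz":0}]'
python3 - <<'E'
from h import *
st()
E
```

```text
clock: 19.12
tcp_pos: [0.4968, 0.0918, 0.0929]
orientation: [-0.346, 1.57, -0.54]
force: [-0.1, 0.4, -4.7]
width: 0.0261
t 19.12 tcp [0.4968 0.0918 0.0929] yawY 78.89 xdir [ 5.e-04 -3.e-04 -1.e+00] F [-0.14  0.39 -4.73] w 0.0261 q [-0.08 -0.15 -0.45  1.27 -0.    0.12]
```

```bash
python3 -m inch '[{"gripper":15,"tx":0,"ty":0,"tz":-0.005,"wx":0,"wy":0,"wz":0},{"gripper":15,"tx":0,"ty":0,"tz":-0.004,"wx":0,"wy":0,"wz":0},{"gripper":15,"tx":0,"ty":0,"tz":-0.002,"wx":0,"wy":0,"wz":0},{"gripper":15,"tx":0,"ty":0,"tz":0,"wx":0,"wy":0,"wz":0}]'
python3 - <<'E'
from h import *
st()
E
```

```text
clock: 19.62
tcp_pos: [0.497, 0.0918, 0.0817]
orientation: [-0.142, 1.57, -0.336]
force: [-1.6, 0.2, -1.2]
width: 0.0258
t 19.62 tcp [0.497  0.0918 0.0817] yawY 78.90 xdir [ 1.e-03 -4.e-04 -1.e+00] F [-1.59  0.2  -1.2 ] w 0.0258 q [-0.08 -0.14 -0.47  1.25 -0.    0.12]
```

```bash
python3 -m inch '[{"gripper":15,"tx":0,"ty":0,"tz":-0.001,"wx":0,"wy":0,"wz":0},{"gripper":45,"tx":0,"ty":0,"tz":0,"wx":0,"wy":0,"wz":0},{"gripper":55,"tx":0,"ty":0,"tz":0,"wx":0,"wy":0,"wz":0},{"gripper":55,"tx":0,"ty":0,"tz":0.03,"wx":0,"wy":0,"wz":0},{"gripper":55,"tx":0.01,"ty":0,"tz":0.05,"wx":0,"wy":0,"wz":0}]'
python3 -m inch '[{"gripper":55,"tx":0.03,"ty":0.05,"tz":0.01,"wx":0,"wy":0,"wz":0},{"gripper":55,"tx":0.02,"ty":0.05,"tz":0.0,"wx":0,"wy":0,"wz":0},{"gripper":55,"tx":0.01,"ty":0.05,"tz":0.0,"wx":0,"wy":0,"wz":0},{"gripper":55,"tx":0,"ty":0,"tz":0,"wx":0,"wy":0,"wz":0}]'
python3 - <<'E'
from h import *
st()
im,c=snap('wrist','w13')
cv2.imwrite('pics/w13b.png',cv2.resize(im[:,:,::-1],(800,600),interpolation=cv2.INTER_CUBIC))
im,c=snap('scene','sc3'); crop('sc3','sc3c',250,170,380,270,6)
E
```

```text
clock: 20.25
tcp_pos: [0.5059, 0.0919, 0.1605]
orientation: [-2.914, 1.569, -3.108]
force: [0.9, 0.4, -0.1]
width: 0.0469
clock: 20.75
tcp_pos: [0.5724, 0.246, 0.178]
orientation: [0.254, 1.559, 0.057]
force: [-0.4, -0.3, 0.5]
width: 0.0472
t 20.75 tcp [0.5724 0.246  0.178 ] yawY 78.71 xdir [ 1.150e-02  7.000e-04 -9.999e-01] F [-0.38 -0.34  0.51] w 0.0472 q [ 0.2   0.16  0.01  1.42 -0.    0.39]
```

View pics/w13b.png

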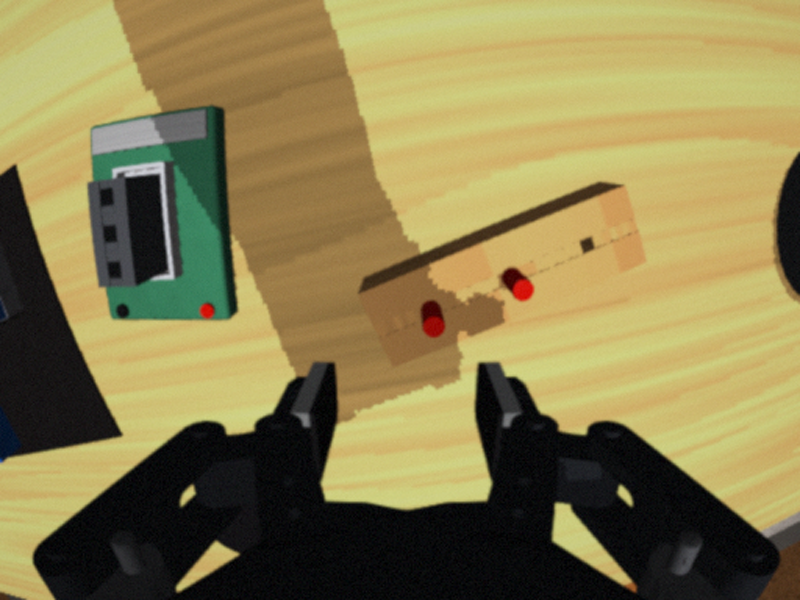

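View pics/sc3c.png

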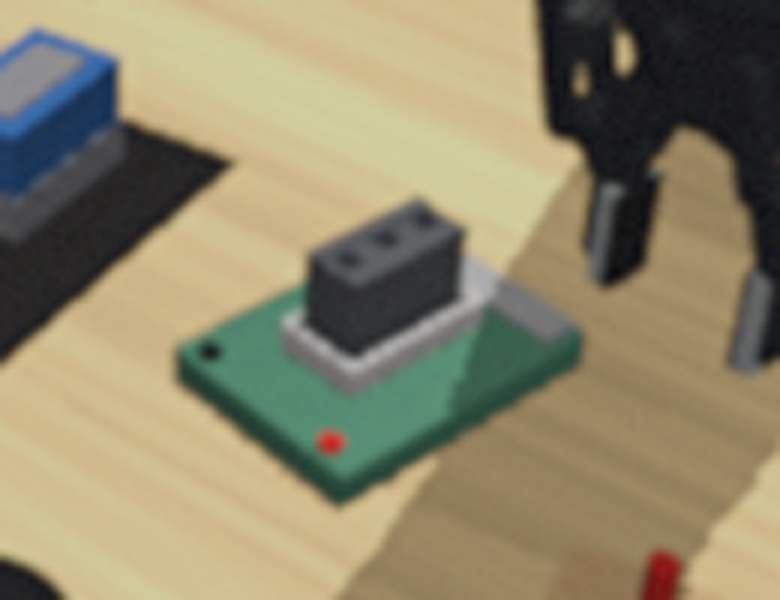

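The block stands upright in the pan, with the rim visibly lower. Pin tops are at (433,326) and (523,289) in the 800x600 picture.

```bash
python3 - <<'E'
from h import *
im,c=load('w13'); st()
f=lambda p,z:onz(c,((p[0]+.5)/1.5625-.5,(p[1]+.5)/1.5625-.5),z,True).round(4)
print(f((433,326),.07),f((523,289),.07),f((587,245),.04))
for p in [(107,197),(110,234),(114,270)]: print(f(p,.07))
E
```

```text
t 20.85 tcp [0.5723 0.2433 0.1782] yawY 78.57 xdir [ 1.130e-02 -2.000e-04 -9.999e-01] F [ 0.48 -0.33  0.19] w 0.0468 q [ 0.19  0.16  0.01  1.42 -0.    0.39]
[0.5843 0.2591 0.07  ] [0.5739 0.3083 0.07  ] [0.5645 0.3572 0.04  ]
[0.4764 0.0968 0.07  ]
[0.497  0.0924 0.07  ]
[0.5174 0.088  0.07  ]
```

```bash
python3 -m inch '[{"gripper":40,"tx":0.011,"ty":0.015,"tz":-0.03,"wx":0,"wy":0.65,"wz":0},{"gripper":40,"tx":0,"ty":0,"tz":-0.03,"wx":0,"wy":0,"wz":0},{"gripper":40,"tx":0,"ty":0,"tz":0,"wx":0,"wy":0,"wz":0},{"gripper":40,"tx":0,"ty":0,"tz":0,"wx":0,"wy":0,"wz":0}]' 40
python3 - <<'E'
from h import *
st()
im,c=snap('wrist','w14')
cv2.imwrite('pics/w14b.png',cv2.resize(im[:,:,::-1],(800,600),interpolation=cv2.INTER_CUBIC))
E
```

```text
clock: 21.35
tcp_pos: [0.5848, 0.2543, 0.1199]
orientation: [0.074, 1.568, -0.13]
force: [-0.4, 0.3, 0.5]
width: 0.0344
t 21.35 tcp [0.5848 0.2543 0.1199] yawY 78.29 xdir [ 3.2e-03 -4.0e-04 -1.0e+00] F [-0.35  0.31  0.46] w 0.0344 q [ 0.21  0.23 -0.01  1.33 -0.    0.41]
```

View pics/w14b.png

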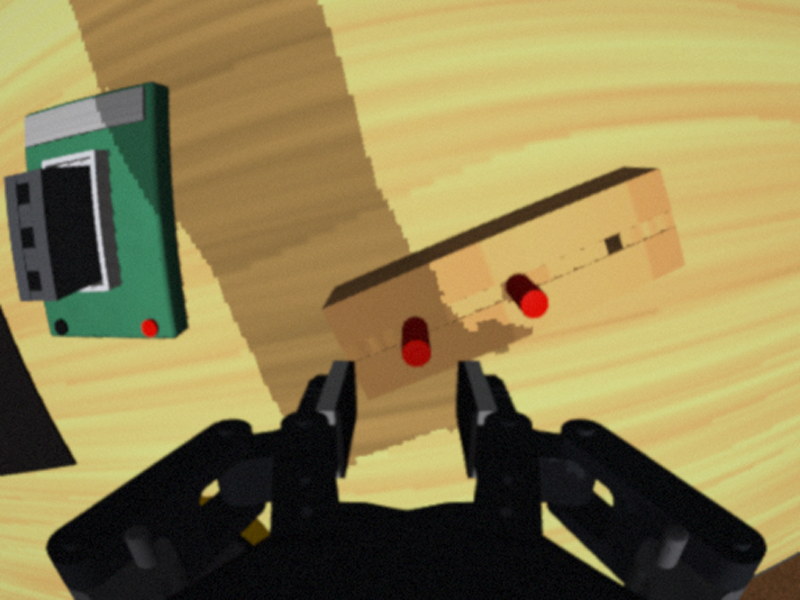

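```bash
python3 - <<'E'
from h import *
im,c=load('w14'); s=st()
f=lambda p,z:onz(c,((p[0]+.5)/1.5625-.5,(p[1]+.5)/1.5625-.5),z,True).round(4)
print(f((417,351),.07),f((535,303),.07),f((614,243),.04))
print(f((417,351),.07)-s['tcp_pos'])
E
```

```text
t 21.40 tcp [0.5847 0.2543 0.1199] yawY 78.29 xdir [ 3.2e-03 -4.0e-04 -1.0e+00] F [ 1.59  0.21 -0.05] w 0.0339 q [ 0.21  0.23 -0.01  1.33 -0.    0.41]
[0.5839 0.2599 0.07  ] [0.574  0.3085 0.07  ] [0.5639 0.3574 0.04  ]
[-0.00083644  0.00555288 -0.04988963]
```

```bash
python3 -m inch '[{"gripper":40,"tx":-0.001,"ty":0.0055,"tz":-0.005,"wx":0,"wy":0.18,"wz":0},{"gripper":40,"tx":0,"ty":0,"tz":-0.01,"wx":0,"wy":0,"wz":0},{"gripper":40,"tx":0,"ty":0,"tz":0,"wx":0,"wy":0,"wz":0}]' 40
python3 - <<'E'
from h import *
st()
E
```

```text
clock: 21.78
tcp_pos: [0.5846, 0.2601, 0.1062]
orientation: [0.281, 1.568, 0.076]
force: [0.8, 0.1, 0.6]
width: 0.0341
t 21.77 tcp [0.5846 0.2601 0.1062] yawY 78.27 xdir [ 2.8e-03  2.0e-04 -1.0e+00] F [0.79 0.06 0.62] w 0.0341 q [ 0.21  0.25 -0.02  1.3  -0.    0.42]
```

```bash
python3 -m inch '[{"gripper":40,"tx":-0.001,"ty":0,"tz":-0.018,"wx":0,"wy":0.16,"wz":0},{"gripper":40,"tx":0,"ty":0,"tz":-0.01,"wx":0,"wy":0,"wz":0},{"gripper":40,"tx":0,"ty":0,"tz":0,"wx":0,"wy":0,"wz":0}]' 40
python3 - <<'E'
from h import *
st()
E
```

```text
clock: 22.15
tcp_pos: [0.5831, 0.2601, 0.0756]
orientation: [-2.906, 1.57, -3.11]
force: [-0.4, -0.3, -0.3]
width: 0.0344
t 22.15 tcp [0.5831 0.2601 0.0756] yawY 78.28 xdir [-0.0012 -0.     -1.    ] F [-0.42 -0.3  -0.28] w 0.0344 q [ 0.22  0.27 -0.05  1.25  0.    0.42]
```

```bash
python3 -m inch '[{"gripper":0,"tx":0.0005,"ty":0,"tz":0.001,"wx":0,"wy":0,"wz":0},{"gripper":0,"tx":0,"ty":0,"tz":0,"wx":0,"wy":0,"wz":0},{"gripper":0,"tx":0,"ty":0,"tz":0,"wx":0,"wy":0,"wz":0},{"gripper":0,"tx":0,"ty":0,"tz":0,"wx":0,"wy":0,"wz":0}]' 40
python3 - <<'E'
from h import *
st(); snap('wrist','w15')
E
```

```text
clock: 22.65
tcp_pos: [0.5839, 0.2599, 0.0772]
orientation: [-2.617, 1.57, -2.822]
force: [-0.7, -0.5, -0.9]
width: 0.0103
t 22.65 tcp [0.5839 0.2599 0.0772] yawY 78.27 xdir [-7.e-04 -2.e-04 -1.e+00] F [-0.75 -0.53 -0.95] w 0.0103 q [ 0.21  0.27 -0.05  1.26 -0.    0.42]
```

View pics/w15.png

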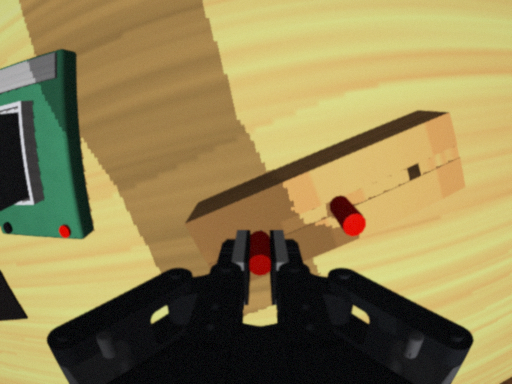

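Pin 1 is gripped (10.3 mm opening, slight pad squeeze). I'll lift it and go view the block from above.

```bash
python3 -m inch '[{"gripper":0,"tx":0,"ty":0,"tz":0.015,"wx":0,"wy":0,"wz":0},{"gripper":0,"tx":0,"ty":0,"tz":0.02,"wx":0,"wy":0,"wz":0},{"gripper":0,"tx":0,"ty":0,"tz":0.035,"wx":0,"wy":0,"wz":0},{"gripper":0,"tx":0,"ty":0,"tz":0.02,"wx":0,"wy":0,"wz":0},{"gripper":0,"tx":-0.01,"ty":-0.05,"tz":0,"wx":0,"wy":0,"wz":0}]'
python3 -m inch '[{"gripper":0,"tx":-0.01,"ty":-0.06,"tz":0,"wx":0,"wy":0,"wz":0},{"gripper":0,"tx":-0.01,"ty":-0.05,"tz":0,"wx":0,"wy":0,"wz":0},{"gripper":0,"tx":0,"ty":0,"tz":0,"wx":0,"wy":0,"wz":0},{"gripper":0,"tx":0,"ty":0,"tz":0,"wx":0,"wy":0,"wz":0}]'
python3 - <<'E'
from h import *
st(); im,c=snap('wrist','w16')
cv2.imwrite('pics/w16b.png',cv2.resize(im[:,:,::-1],(800,600),interpolation=cv2.INTER_CUBIC))
E
```

```text
clock: 23.32
tcp_pos: [0.5751, 0.2117, 0.1774]
orientation: [0.486, 1.565, 0.285]
force: [0.1, -1.2, -0.2]
width: 0.0101
clock: 23.82
tcp_pos: [0.5564, 0.0968, 0.1859]
orientation: [0.273, 1.555, 0.07]
force: [0.2, 0.1, 0.5]
width: 0.01
t 23.82 tcp [0.5564 0.0968 0.1859] yawY 78.37 xdir [ 0.0159  0.0011 -0.9999] F [0.22 0.15 0.5 ] w 0.0100 q [-0.06 -0.03 -0.16  1.42  0.    0.14]
```

View pics/w16b.png

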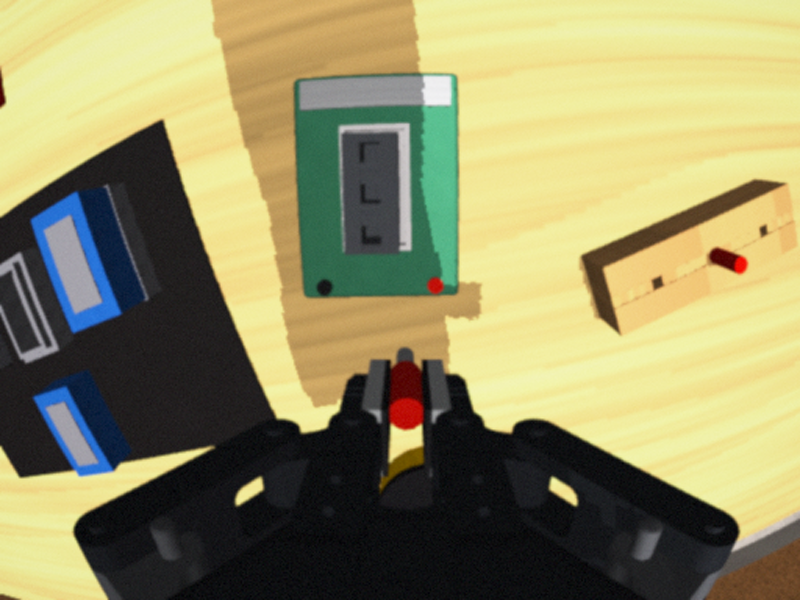

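```bash
python3 - <<'E'
from h import *
crop('w16','w16c',205,70,275,170,6)
E
```

```text
(no output)
```

View pics/w16c.png

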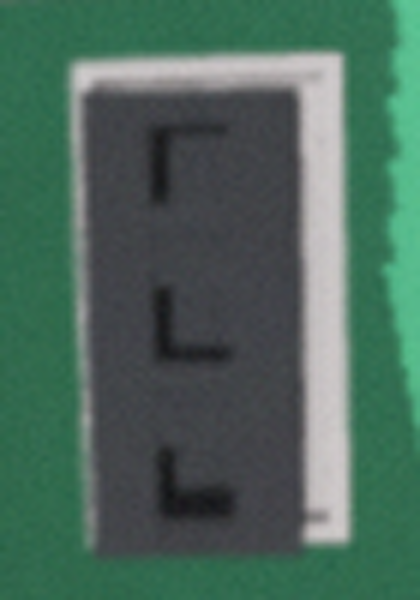

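```bash
python3 - <<'E'
from h import *
im,c=load('w16')
quad('w16',[(84,92),(298,88),(303,553),(93,553)],.070,6,(205,70))
for p in [(189,165),(193,324),(198,484)]: print(onz(c,(205+(p[0]+.5)/6-.5,70+(p[1]+.5)/6-.5),.070,True).round(4))
# pin head relative to TCP
s=st()
p=(406,415); print('pin top', onz(c,((p[0]+.5)/1.5625-.5,(p[1]+.5)/1.5625-.5),s['tcp_pos'][2]-.0072,True).round(4))
p=(405,356); print('shank tip', onz(c,((p[0]+.5)/1.5625-.5,(p[1]+.5)/1.5625-.5),s['tcp_pos'][2]-.0622,True).round(4))
E
```

```text
[0.4965 0.0925] yaw down -11.37  right 78.22 size 0.0612 0.0278
[0.4762 0.0963 0.07  ]
[0.4966 0.0924 0.07  ]
[0.5175 0.0885 0.07  ]
t 23.88 tcp [0.5565 0.097  0.1858] yawY 78.40 xdir [ 1.590e-02  9.000e-04 -9.999e-01] F [ 0.36 -0.33 -0.29] w 0.0100 q [-0.06 -0.02 -0.16  1.42  0.    0.14]
pin top [0.5585 0.0973 0.1786]
shank tip [0.5626 0.0963 0.1236]
```

```bash
python3 - <<'E'
from h import *
crop('w16','w16d',225,210,295,290,7)
im,c=load('w15'); print(onz(c,(260,267),.07,True))
E
```

```text
[0.58673206 0.26037346 0.07      ]
```

View pics/w16d.png

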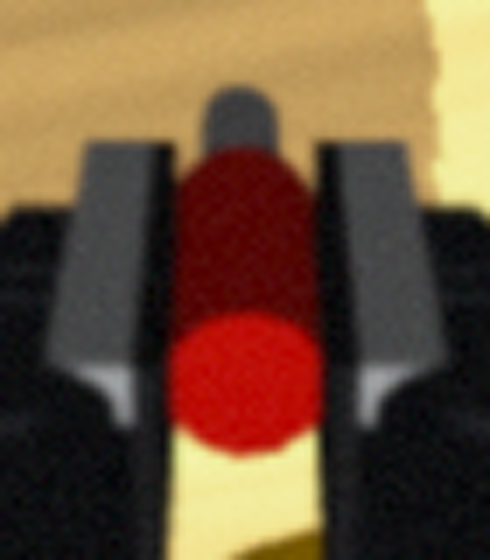

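```bash
python3 - <<'E'
from h import *
im,c=load('w16'); T=np.array([.5564,.0968,.1859]); xd=np.array([.0159,.001,-.9999])
for dx in (-.002,0,.002,.004):
    # pin offset along tool 'camera-away' axis (approx world x), project top centre, shank end (19mm below shoulder)
    a=T+np.array([dx,0,0])+xd*.0072; b=T+np.array([dx,0,0])+xd*(.0372+.019)
    q=proj(c,[a,b],True); print(dx,((q-[225,210]+.5)*7-.5).round(0))
E
```

```text
-0.002 [[226. 343.]
 [230.  80.]]
0 [[232. 368.]
 [235. 100.]]
0.002 [[238. 392.]
 [239. 119.]]
0.004 [[244. 416.]
 [244. 139.]]
```

```bash
python3 -m inch '[{"gripper":0,"tx":-0.04,"ty":-0.008,"tz":0,"wx":0,"wy":0.9,"wz":0},{"gripper":0,"tx":0,"ty":0,"tz":-0.025,"wx":0,"wy":0,"wz":0},{"gripper":0,"tx":0,"ty":0,"tz":-0.005,"wx":0,"wy":0,"wz":0},{"gripper":0,"tx":0,"ty":0,"tz":0,"wx":0,"wy":0,"wz":0}]'
python3 - <<'E'
from h import *
st()
E
```

```text
clock: 24.38
tcp_pos: [0.5168, 0.0925, 0.1574]
orientation: [0.882, 1.569, 0.685]
force: [-0.4, -0.1, -0.2]
width: 0.0104
t 24.38 tcp [0.5168 0.0925 0.1574] yawY 78.72 xdir [ 0.0016  0.0013 -1.    ] F [-0.39 -0.11 -0.18] w 0.0104 q [-0.07 -0.12 -0.31  1.38  0.    0.12]
```

```bash
python3 -m inch '[{"gripper":0,"tx":-0.0005,"ty":-0.0045,"tz":-0.01,"wx":0,"wy":0.1,"wz":0},{"gripper":0,"tx":0,"ty":0,"tz":-0.006,"wx":0,"wy":0,"wz":0},{"gripper":0,"tx":0,"ty":0,"tz":0,"wx":0,"wy":0,"wz":0}]'
python3 - <<'E'
from h import *
st()
for n in ['wrist','scene','side']: snap(n,'a_'+n)
crop('a_wrist','a1',205,180,325,280,5); crop('a_scene','a2',280,160,350,250,6); crop('a_side','a3',210,200,310,290,6)
a=[cv2.imread(f'pics/a{i}.png') for i in (2,3)]
h=540; cv2.imwrite('pics/a23.png',cv2.resize(np.hstack([cv2.copyMakeBorder(x,0,h-x.shape[0],0,0,0) for x in a]),None,fx=.78,fy=.78))
E
```

```text
clock: 24.75
tcp_pos: [0.5171, 0.0881, 0.1415]
orientation: [1.176, 1.569, 0.98]
force: [-0.3, 0.3, -0.4]
width: 0.01
t 24.75 tcp [0.5171 0.0881 0.1415] yawY 78.77 xdir [ 9.0e-04  1.3e-03 -1.0e+00] F [-0.25  0.32 -0.37] w 0.0100 q [-0.08 -0.12 -0.33  1.36  0.    0.11]
```

View pics/a1.png

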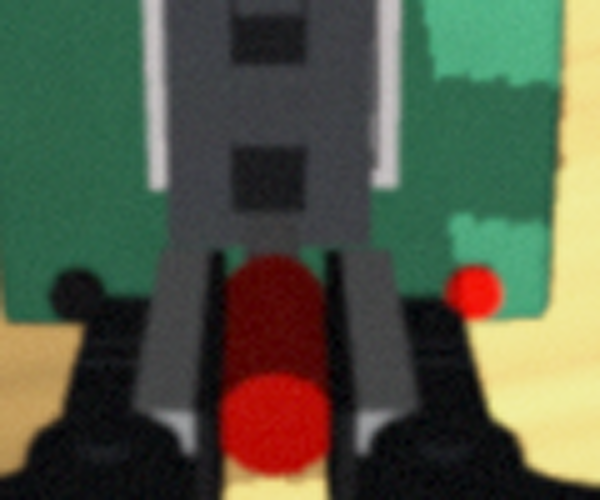

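View pics/a23.png

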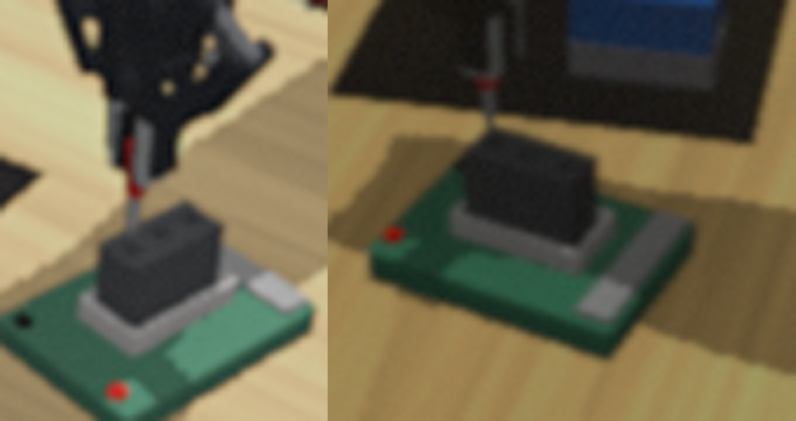

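```bash
python3 - <<'E'
from h import *
T=np.array([.5171,.0881,.1415])
for n,x0,y0,s in [('a_scene',280,160,6),('a_side',210,200,6)]:
    im,c=load(n); off=np.array([.0013,.0005,0])
    tip=T+off+[0,0,-.0622]; sh=T+off+[0,0,-.0372]; h=[[.4762,.0963,.07],[.4966,.0924,.07],[.5175,.0885,.07]]
    q=proj(c,[tip,sh]+h); print(n,((q-[x0,y0]+.5)*s-.5).round(0).tolist())
crop('a_scene','a2b',290,190,330,220,18); crop('a_side','a3b',230,205,270,235,18)
a=[cv2.imread(f'pics/a{i}b.png') for i in (2,3)]
cv2.imwrite('pics/a23b.png',cv2.resize(np.hstack(a),None,fx=.55,fy=.55))
E
```

```text
a_scene [[170.0, 301.0], [174.0, 248.0], [245.0, 280.0], [208.0, 299.0], [170.0, 319.0]]
a_side [[208.0, 166.0], [206.0, 113.0], [305.0, 215.0], [258.0, 200.0], [210.0, 186.0]]
```

View pics/a23b.png

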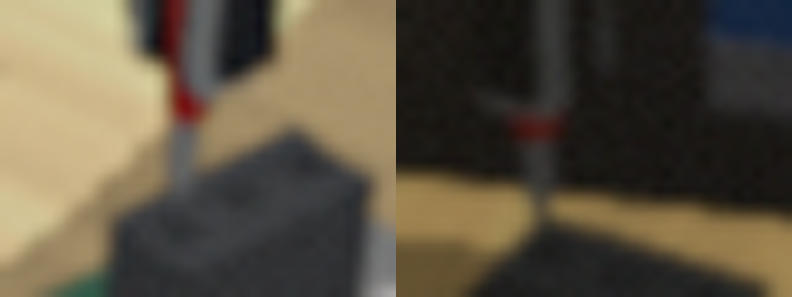

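```bash
python3 -m inch '[{"gripper":0,"tx":-0.0013,"ty":0.0003,"tz":0,"wx":-0.07,"wy":0.05,"wz":0},{"gripper":0,"tx":0,"ty":0,"tz":-0.004,"wx":0,"wy":0,"wz":0},{"gripper":0,"tx":0,"ty":0,"tz":-0.005,"wx":0,"wy":0,"wz":0},{"gripper":0,"tx":0,"ty":0,"tz":-0.004,"wx":0,"wy":0,"wz":0}]'
python3 - <<'E'
from h import *
st()
E
```

```text
clock: 25.4
tcp_pos: [0.5164, 0.0884, 0.129]
orientation: [0.073, 1.569, -0.122]
force: [0.7, -0.9, 0.1]
width: 0.0096
t 25.40 tcp [0.5164 0.0884 0.129 ] yawY 78.77 xdir [ 2.e-03 -2.e-04 -1.e+00] F [ 0.67 -0.87  0.06] w 0.0096 q [-0.08 -0.12 -0.35  1.33 -0.    0.12]
```

The tip is 3 mm below the block top without resistance, so it's in the hole. Pushing on.

```bash
python3 -m inch '[{"gripper":0,"tx":0,"ty":0,"tz":-0.005,"wx":0,"wy":0.05,"wz":0},{"gripper":0,"tx":0,"ty":0,"tz":-0.005,"wx":0,"wy":0,"wz":0},{"gripper":0,"tx":0,"ty":0,"tz":-0.004,"wx":0,"wy":0,"wz":0}]'
python3 - <<'E'
from h import *
st()
E
```

```text
clock: 25.78
tcp_pos: [0.5162, 0.0884, 0.1136]
orientation: [-0.251, 1.57, -0.447]
force: [0.2, -0.7, -0.7]
width: 0.01
t 25.77 tcp [0.5162 0.0884 0.1136] yawY 78.77 xdir [ 5.e-04 -2.e-04 -1.e+00] F [ 0.19 -0.65 -0.72] w 0.0100 q [-0.08 -0.11 -0.37  1.3  -0.    0.12]
```

```bash
python3 -m inch '[{"gripper":0,"tx":0,"ty":0,"tz":-0.004,"wx":0,"wy":0,"wz":0},{"gripper":0,"tx":0,"ty":0,"tz":-0.003,"wx":0,"wy":0,"wz":0},{"gripper":0,"tx":0,"ty":0,"tz":-0.001,"wx":0,"wy":0,"wz":0}]'
python3 - <<'E'
from h import *
st()
E
```

```text
clock: 26.15
tcp_pos: [0.5165, 0.0884, 0.1057]
orientation: [0.007, 1.569, -0.189]
force: [-1.7, 0.5, 7.4]
width: 0.0099
t 26.15 tcp [0.5165 0.0884 0.1057] yawY 78.77 xdir [ 1.4e-03 -3.0e-04 -1.0e+00] F [-1.7   0.52  7.44] w 0.0099 q [-0.08 -0.1  -0.38  1.29 -0.    0.12]
```

Contact builds to 7.4 N at the expected height, so the pin is home. Release and go for the second pin.

```bash
python3 -m inch '[{"gripper":30,"tx":0,"ty":0,"tz":0.0,"wx":0,"wy":0,"wz":0},{"gripper":40,"tx":0,"ty":0,"tz":0,"wx":0,"wy":0,"wz":0},{"gripper":40,"tx":0,"ty":0,"tz":0.03,"wx":0,"wy":0,"wz":0},{"gripper":40,"tx":0,"ty":0,"tz":0.03,"wx":0,"wy":0,"wz":0},{"gripper":40,"tx":0.01,"ty":0.04,"tz":0,"wx":0,"wy":0,"wz":0}]'
python3 -m inch '[{"gripper":40,"tx":0.015,"ty":0.06,"tz":0,"wx":0,"wy":0,"wz":0},{"gripper":40,"tx":0.015,"ty":0.06,"tz":0,"wx":0,"wy":0,"wz":0},{"gripper":40,"tx":0.01,"ty":0.05,"tz":-0.02,"wx":0,"wy":0,"wz":0},{"gripper":40,"tx":0,"ty":0,"tz":-0.01,"wx":0,"wy":0,"wz":0},{"gripper":40,"tx":0,"ty":0,"tz":0,"wx":0,"wy":0,"wz":0}]'
python3 - <<'E'
from h import *
st(); im,c=snap('wrist','w17')
cv2.imwrite('pics/w17b.png',cv2.resize(im[:,:,::-1],(800,600),interpolation=cv2.INTER_CUBIC))
snap('scene','sc4'); crop('sc4','sc4c',270,170,370,260,7)
E
```

```text
clock: 26.78
tcp_pos: [0.5264, 0.1274, 0.1671]
orientation: [-0.205, 1.57, -0.404]
force: [0.8, -0.1, -0.2]
width: 0.0336
clock: 27.4
tcp_pos: [0.5677, 0.3044, 0.1363]
orientation: [0.09, 1.568, -0.109]
force: [0.1, -1.0, 0.8]
width: 0.0344
t 27.40 tcp [0.5677 0.3044 0.1363] yawY 78.61 xdir [ 2.9e-03 -3.0e-04 -1.0e+00] F [ 0.12 -1.01  0.77] w 0.0344 q [ 0.29  0.25  0.04  1.36 -0.    0.49]
```

View pics/w17b.png

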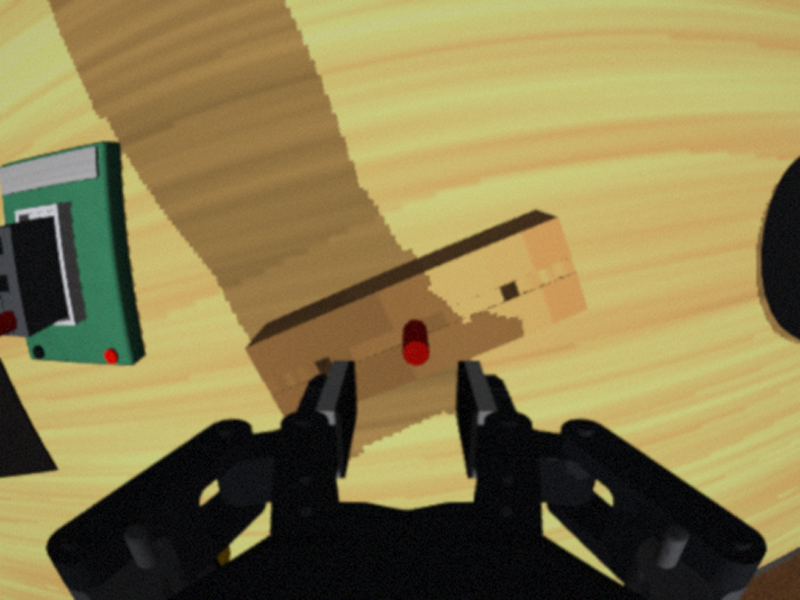

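View pics/sc4c.png

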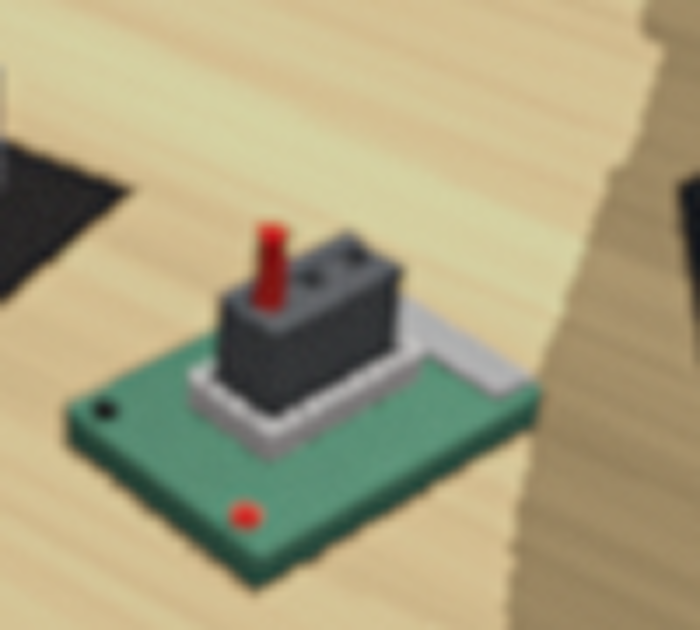

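The first pin sits home in the +x hole. Measuring pin 2's head at (417,352).

```bash
python3 - <<'E'
from h import *
im,c=load('w17'); st()
f=lambda p,z:onz(c,((p[0]+.5)/1.5625-.5,(p[1]+.5)/1.5625-.5),z,True).round(4)
print(f((417,352),.07),f((509,290),.04))
E
python3 -m inch '[{"gripper":40,"tx":0.006,"ty":0.004,"tz":-0.01,"wx":0,"wy":0.16,"wz":0},{"gripper":40,"tx":0,"ty":0,"tz":-0.012,"wx":0,"wy":0,"wz":0},{"gripper":40,"tx":0,"ty":0,"tz":0,"wx":0,"wy":0,"wz":0}]' 40
python3 - <<'E'
from h import *
st()
E
```

```text
t 27.50 tcp [0.5682 0.3039 0.1375] yawY 78.55 xdir [ 4.3e-03  3.0e-04 -1.0e+00] F [ 0.29 -0.69 -0.32] w 0.0344 q [ 0.29  0.24  0.04  1.36 -0.    0.49]
[0.574  0.3089 0.07  ] [0.5638 0.3571 0.04  ]
clock: 27.88
tcp_pos: [0.5757, 0.306, 0.1156]
orientation: [0.381, 1.567, 0.178]
force: [0.3, -0.5, 0.5]
width: 0.0338
t 27.88 tcp [0.5757 0.306  0.1156] yawY 78.37 xdir [ 3.4e-03  6.0e-04 -1.0e+00] F [ 0.32 -0.49  0.5 ] w 0.0338 q [ 0.29  0.28  0.03  1.33 -0.    0.49]
```

```bash
python3 -m inch '[{"gripper":40,"tx":-0.001,"ty":0.003,"tz":-0.014,"wx":0,"wy":0.2,"wz":0},{"gripper":40,"tx":0,"ty":0,"tz":-0.013,"wx":0,"wy":0,"wz":0},{"gripper":40,"tx":0,"ty":0,"tz":-0.006,"wx":0,"wy":0,"wz":0},{"gripper":40,"tx":0,"ty":0,"tz":0,"wx":0,"wy":0,"wz":0}]' 40
python3 - <<'E'
from h import *
st()
E
```

```text
clock: 28.38
tcp_pos: [0.5741, 0.3089, 0.0797]
orientation: [3.054, 1.569, 2.851]
force: [0.4, -0.7, 0.4]
width: 0.0339
t 28.38 tcp [0.5741 0.3089 0.0797] yawY 78.36 xdir [-1.3e-03  4.0e-04 -1.0e+00] F [ 0.41 -0.66  0.43] w 0.0339 q [ 0.29  0.3  -0.    1.27  0.    0.5 ]
```

```bash
python3 -m inch '[{"gripper":40,"tx":0.001,"ty":0,"tz":-0.0025,"wx":0,"wy":0,"wz":0},{"gripper":0,"tx":0,"ty":0,"tz":0,"wx":0,"wy":0,"wz":0},{"gripper":0,"tx":0,"ty":0,"tz":0,"wx":0,"wy":0,"wz":0},{"gripper":0,"tx":0,"ty":0,"tz":0,"wx":0,"wy":0,"wz":0},{"gripper":0,"tx":0,"ty":0,"tz":0,"wx":0,"wy":0,"wz":0}]' 40
python3 - <<'E'
from h import *
st()
E
python3 -m inch '[{"gripper":0,"tx":0,"ty":0,"tz":0.015,"wx":0,"wy":0,"wz":0},{"gripper":0,"tx":0,"ty":0,"tz":0.02,"wx":0,"wy":0,"wz":0},{"gripper":0,"tx":0,"ty":0,"tz":0.035,"wx":0,"wy":0,"wz":0},{"gripper":0,"tx":0,"ty":0,"tz":0.02,"wx":0,"wy":0,"wz":0},{"gripper":0,"tx":-0.01,"ty":-0.05,"tz":0,"wx":0,"wy":0,"wz":0}]'
```

```text
clock: 29.0
tcp_pos: [0.5758, 0.3089, 0.0782]
orientation: [1.136, 1.57, 0.933]
force: [1.1, -1.2, 0.2]
width: 0.0099
t 29.00 tcp [0.5758 0.3089 0.0782] yawY 78.35 xdir [ 3.e-04  5.e-04 -1.e+00] F [ 1.1  -1.17  0.2 ] w 0.0099 q [0.29 0.31 0.   1.26 0.   0.5 ]
clock: 29.62
tcp_pos: [0.5667, 0.2607, 0.1779]
orientation: [0.647, 1.565, 0.447]
force: [0.8, -1.1, 0.3]
width: 0.0103
```

```bash
python3 -m inch '[{"gripper":0,"tx":-0.003,"ty":-0.06,"tz":0,"wx":0,"wy":0.3,"wz":0},{"gripper":0,"tx":-0.003,"ty":-0.06,"tz":0,"wx":0,"wy":0,"wz":0},{"gripper":0,"tx":-0.002,"ty":-0.03,"tz":0,"wx":0,"wy":0,"wz":0},{"gripper":0,"tx":0,"ty":0,"tz":0,"wx":0,"wy":0,"wz":0},{"gripper":0,"tx":0,"ty":0,"tz":0,"wx":0,"wy":0,"wz":0}]'
python3 - <<'E'
from h import *
st(); im,c=snap('wrist','w18')
crop('w18','w18c',205,70,295,170,6); crop('w18','w18d',225,210,295,290,7)
a=[cv2.imread(f'pics/w18{i}.png') for i in 'cd']
h=600; cv2.imwrite('pics/w18cd.png',np.hstack([cv2.copyMakeBorder(x,0,h-x.shape[0],0,0,0) for x in a])[:,:800])
E
```

```text
clock: 30.25
tcp_pos: [0.5602, 0.1051, 0.1881]
orientation: [0.436, 1.559, 0.235]
force: [-0.3, 0.1, -1.0]
width: 0.0101
t 30.25 tcp [0.5602 0.1051 0.1881] yawY 78.46 xdir [ 0.0118  0.0028 -0.9999] F [-0.31  0.1  -0.99] w 0.0101 q [-0.05 -0.   -0.14  1.43  0.    0.16]
```

View pics/w18c.png

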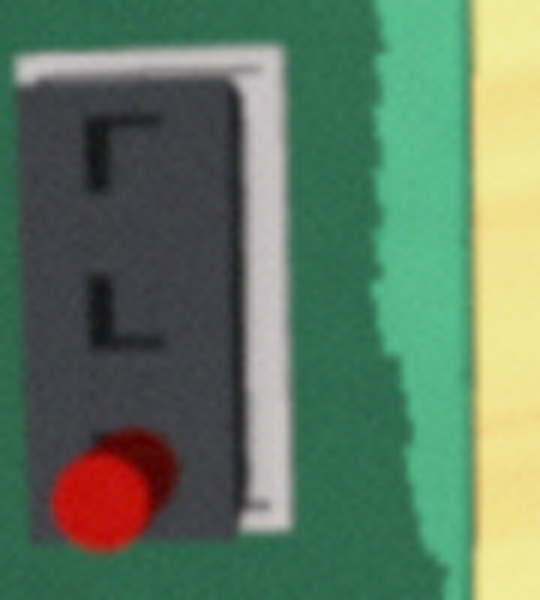

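View pics/w18d.png

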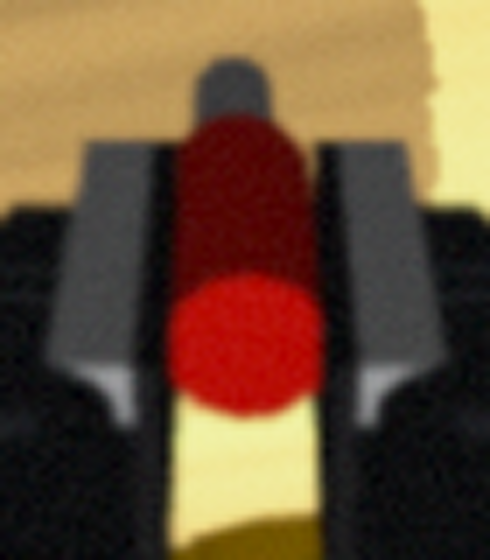

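```bash
python3 - <<'E'
from h import *
im,c=load('w18')
quad('w18',[(19,82),(233,79),(243,541),(30,543)],.070,6,(205,70))
for p in [(123,153),(125,313)]: print(onz(c,(205+(p[0]+.5)/6-.5,70+(p[1]+.5)/6-.5),.070,True).round(4))
T=np.array([.5602,.1051,.1881]); xd=np.array([.0118,.0028,-.9999])
for dx in (-.004,-.002,0,.002):
    q=proj(c,[T+np.array([dx,0,0])+xd*.0082,T+np.array([dx,0,0])+xd*(.0382+.019)],True); print(dx,((q-[225,210]+.5)*7-.5).round(0))
E
```

```text
[0.4968 0.0927] yaw down -11.08  right 78.11 size 0.0617 0.0284
[0.476  0.0963 0.07  ]
[0.4968 0.0921 0.07  ]
-0.004 [[221. 311.]
 [227.  55.]]
-0.002 [[227. 336.]
 [231.  75.]]
0 [[233. 361.]
 [236.  95.]]
0.002 [[239. 385.]
 [240. 115.]]
```

```bash
python3 -m inch '[{"gripper":0,"tx":-0.045,"ty":-0.005,"tz":-0.003,"wx":-0.16,"wy":0.68,"wz":0},{"gripper":0,"tx":-0.038,"ty":-0.004,"tz":0,"wx":0,"wy":0,"wz":0},{"gripper":0,"tx":0,"ty":0,"tz":-0.02,"wx":0,"wy":0,"wz":0},{"gripper":0,"tx":0,"ty":0,"tz":-0.01,"wx":0,"wy":0,"wz":0},{"gripper":0,"tx":0,"ty":0,"tz":0,"wx":0,"wy":0,"wz":0}]'
python3 - <<'E'
from h import *
st()
E
```

```text
clock: 30.92
tcp_pos: [0.4762, 0.1004, 0.154]
orientation: [2.313, 1.57, 2.119]
force: [0.4, 0.7, 0.5]
width: 0.0101
t 30.93 tcp [0.4762 0.1004 0.154 ] yawY 78.88 xdir [-3.e-04  6.e-04 -1.e+00] F [0.41 0.75 0.47] w 0.0101 q [-0.06 -0.24 -0.42  1.39  0.    0.13]
```

```bash
python3 -m inch '[{"gripper":0,"tx":0.0012,"ty":-0.0047,"tz":-0.005,"wx":0,"wy":0,"wz":0},{"gripper":0,"tx":0,"ty":0,"tz":-0.006,"wx":0,"wy":0,"wz":0},{"gripper":0,"tx":0,"ty":0,"tz":0,"wx":0,"wy":0,"wz":0}]'
python3 - <<'E'
from h import *
st()
for n in ['scene','side']: snap(n,'b_'+n)
crop('b_scene','b2b',295,185,335,215,18); crop('b_side','b3b',230,205,270,235,18)
a=[cv2.imread(f'pics/b{i}b.png') for i in (2,3)]
cv2.imwrite('pics/b23b.png',cv2.resize(np.hstack(a),None,fx=.55,fy=.55))
E
```

```text
clock: 31.3
tcp_pos: [0.4785, 0.0954, 0.1425]
orientation: [2.458, 1.57, 2.264]
force: [0.2, 0.0, -0.5]
width: 0.0098
t 31.30 tcp [0.4785 0.0954 0.1425] yawY 78.88 xdir [-5.e-04  6.e-04 -1.e+00] F [ 0.2   0.04 -0.5 ] w 0.0098 q [-0.07 -0.23 -0.43  1.37  0.    0.12]
```

View pics/b23b.png

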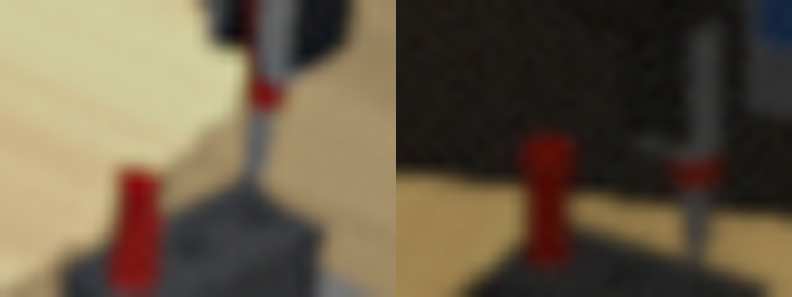

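```bash
python3 -m inch '[{"gripper":0,"tx":-0.0014,"ty":0.0004,"tz":0,"wx":0,"wy":0,"wz":0},{"gripper":0,"tx":0,"ty":0,"tz":-0.004,"wx":0,"wy":0,"wz":0},{"gripper":0,"tx":0,"ty":0,"tz":-0.005,"wx":0,"wy":0,"wz":0},{"gripper":0,"tx":0,"ty":0,"tz":-0.004,"wx":0,"wy":0,"wz":0}]'
python3 - <<'E'
from h import *
st()
E
```

```text
clock: 31.9
tcp_pos: [0.4776, 0.0959, 0.13]
orientation: [0.462, 1.569, 0.268]
force: [0.2, 0.3, -0.8]
width: 0.0099
t 31.90 tcp [0.4776 0.0959 0.13  ] yawY 78.89 xdir [ 1.6e-03  4.0e-04 -1.0e+00] F [ 0.22  0.3  -0.78] w 0.0099 q [-0.07 -0.23 -0.46  1.35  0.    0.12]
```

Tip is 3 mm in without resistance. Continuing.

```bash
python3 -m inch '[{"gripper":0,"tx":0,"ty":0,"tz":-0.005,"wx":0,"wy":0.05,"wz":0},{"gripper":0,"tx":0,"ty":0,"tz":-0.005,"wx":0,"wy":0,"wz":0},{"gripper":0,"tx":0,"ty":0,"tz":-0.004,"wx":0,"wy":0,"wz":0}]'
python3 - <<'E'
from h import *
st()
E
python3 -m inch '[{"gripper":0,"tx":0,"ty":0,"tz":-0.003,"wx":0,"wy":0,"wz":0},{"gripper":0,"tx":0,"ty":0,"tz":-0.002,"wx":0,"wy":0,"wz":0},{"gripper":0,"tx":0,"ty":0,"tz":-0.001,"wx":0,"wy":0,"wz":0}]'
```

```text
clock: 32.28
tcp_pos: [0.4774, 0.0959, 0.1146]
orientation: [1.495, 1.57, 1.301]
force: [-0.0, -0.5, -0.2]
width: 0.01
t 32.27 tcp [0.4774 0.0959 0.1146] yawY 78.88 xdir [ 1.e-04  4.e-04 -1.e+00] F [-0.02 -0.52 -0.24] w 0.0100 q [-0.07 -0.22 -0.48  1.32  0.    0.12]
clock: 32.65
tcp_pos: [0.4773, 0.0959, 0.108]
orientation: [2.164, 1.57, 1.97]
force: [-0.0, 0.3, 0.1]
width: 0.0103
```

Expected home height is 0.108; no contact force yet, so a bit further.

```bash
python3 -m inch '[{"gripper":0,"tx":0,"ty":0,"tz":-0.0015,"wx":0,"wy":0,"wz":0},{"gripper":0,"tx":0,"ty":0,"tz":-0.0015,"wx":0,"wy":0,"wz":0},{"gripper":0,"tx":0,"ty":0,"tz":0,"wx":0,"wy":0,"wz":0}]'
python3 - <<'E'
from h import *
st()
E
```

```text
clock: 33.02
tcp_pos: [0.4782, 0.096, 0.1073]
orientation: [0.322, 1.568, 0.128]
force: [-0.9, 0.9, 2.5]
width: 0.0098
t 33.02 tcp [0.4782 0.096  0.1073] yawY 78.90 xdir [ 2.3e-03  3.0e-04 -1.0e+00] F [-0.89  0.92  2.48] w 0.0098 q [-0.07 -0.22 -0.49  1.3   0.    0.12]
```

```bash
python3 -m inch '[{"gripper":0,"tx":-0.0005,"ty":0,"tz":-0.0025,"wx":0,"wy":0.1,"wz":0},{"gripper":0,"tx":0,"ty":0,"tz":-0.002,"wx":0,"wy":0,"wz":0}]'
python3 - <<'E'
from h import *
st()
E
```

```text
clock: 33.28
tcp_pos: [0.4792, 0.096, 0.1061]
orientation: [0.224, 1.566, 0.031]
force: [-8.1, -0.4, 18.1]
width: 0.0101
t 33.27 tcp [0.4792 0.096  0.1061] yawY 78.91 xdir [ 4.8e-03  1.0e-04 -1.0e+00] F [-8.12 -0.35 18.15] w 0.0101 q [-0.07 -0.22 -0.49  1.3   0.    0.12]
```

Solid stop at 18 N. Release and look.

```bash
python3 -m inch '[{"gripper":0,"tx":-0.0005,"ty":0,"tz":0.001,"wx":0,"wy":0.1,"wz":0},{"gripper":35,"tx":0,"ty":0,"tz":0,"wx":0,"wy":0,"wz":0},{"gripper":40,"tx":0,"ty":0,"tz":0,"wx":0,"wy":0,"wz":0},{"gripper":40,"tx":0,"ty":0,"tz":0.03,"wx":0,"wy":0,"wz":0},{"gripper":40,"tx":0,"ty":0,"tz":0.05,"wx":0,"wy":0,"wz":0}]'
python3 -m inch '[{"gripper":80,"tx":0.04,"ty":-0.03,"tz":0,"wx":0,"wy":0,"wz":3},{"gripper":80,"tx":0.03,"ty":-0.03,"tz":0,"wx":0,"wy":0,"wz":3},{"gripper":80,"tx":0,"ty":0,"tz":0,"wx":0,"wy":0,"wz":0}]'
python3 - <<'E'
from h import *
st(); im,c=snap('wrist','w19')
cv2.imwrite('pics/w19b.png',cv2.resize(im[:,:,::-1],(800,600),interpolation=cv2.INTER_CUBIC))
for n in ['scene','side']: snap(n,'c_'+n)
crop('c_scene','c2',285,185,345,235,13); crop('c_side','c3',215,210,295,270,9)
a=[cv2.imread(f'pics/c{i}.png') for i in (2,3)]
h=650; cv2.imwrite('pics/c23.png',cv2.resize(np.hstack([cv2.copyMakeBorder(x,0,h-x.shape[0],0,0,0) for x in a]),None,fx=.53,fy=.53))
E
```

```text
clock: 33.9
tcp_pos: [0.4761, 0.0961, 0.1847]
orientation: [-3.093, 1.567, 2.997]
force: [0.9, 0.3, 0.5]
width: 0.0343
clock: 34.28
tcp_pos: [0.5505, 0.0345, 0.1892]
orientation: [0.001, 1.567, -0.083]
force: [-0.4, 0.3, 0.5]
width: 0.0684
t 34.27 tcp [0.5505 0.0345 0.1892] yawY 85.18 xdir [ 4.e-03 -3.e-04 -1.e+00] F [-0.41  0.29  0.45] w 0.0684 q [-0.17 -0.05 -0.18  1.44  0.   -0.09]
```

View pics/w19b.png

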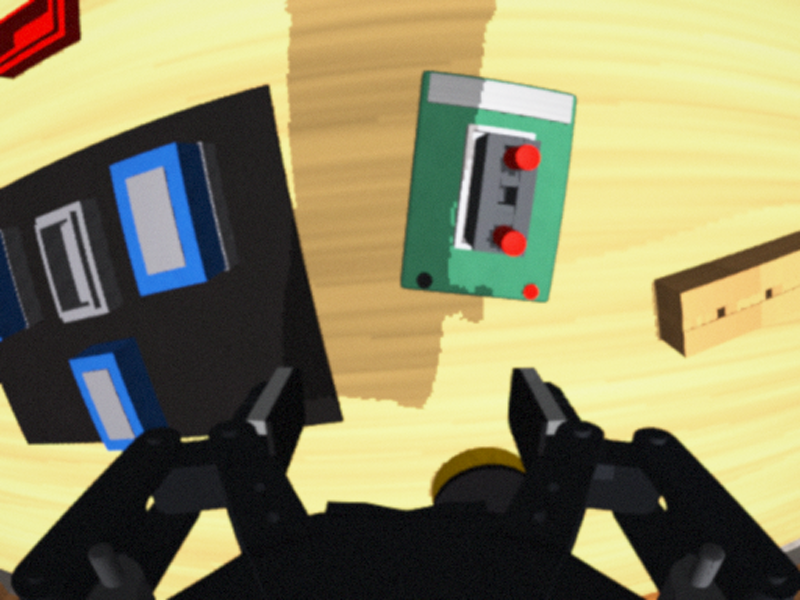

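View pics/c23.png

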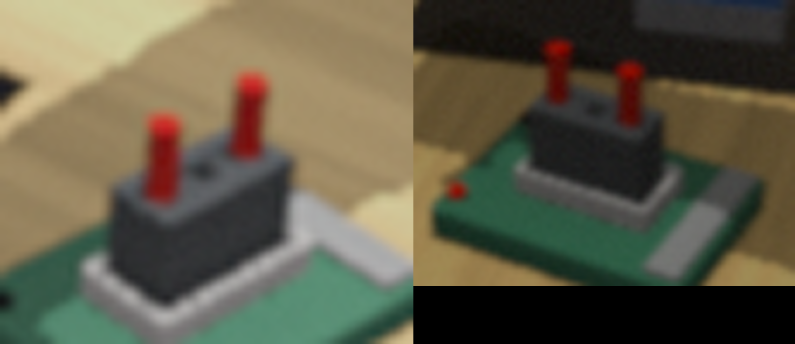

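Both pins are shoulder-down on the block and the pan rim is low. Now the cover: move over it and re-measure it and the open base.

```bash
python3 -m inch '[{"gripper":100,"tx":0.003,"ty":-0.055,"tz":0,"wx":0,"wy":0.2,"wz":3},{"gripper":100,"tx":0.003,"ty":-0.06,"tz":0,"wx":0,"wy":0,"wz":3},{"gripper":100,"tx":0.003,"ty":-0.06,"tz":0,"wx":0,"wy":0,"wz":3},{"gripper":100,"tx":0.003,"ty":-0.055,"tz":0,"wx":0,"wy":0,"wz":1},{"gripper":100,"tx":0,"ty":0,"tz":0,"wx":0,"wy":0,"wz":0}]'
python3 - <<'E'
from h import *
st(); im,c=snap('wrist','w20')
cv2.imwrite('pics/w20b.png',cv2.resize(im[:,:,::-1],(800,600),interpolation=cv2.INTER_CUBIC))
E
```

```text
clock: 35.05
tcp_pos: [0.5579, -0.1937, 0.1891]
orientation: [2.115, 1.569, 2.219]
force: [0.2, 1.0, -0.4]
width: 0.0852
t 35.05 tcp [ 0.5579 -0.1937  0.1891] yawY 95.98 xdir [-0.001   0.0013 -1.    ] F [ 0.21  1.05 -0.45] w 0.0852 q [-0.56  0.07 -0.06  1.44  0.   -0.66]
```

View pics/w20b.png

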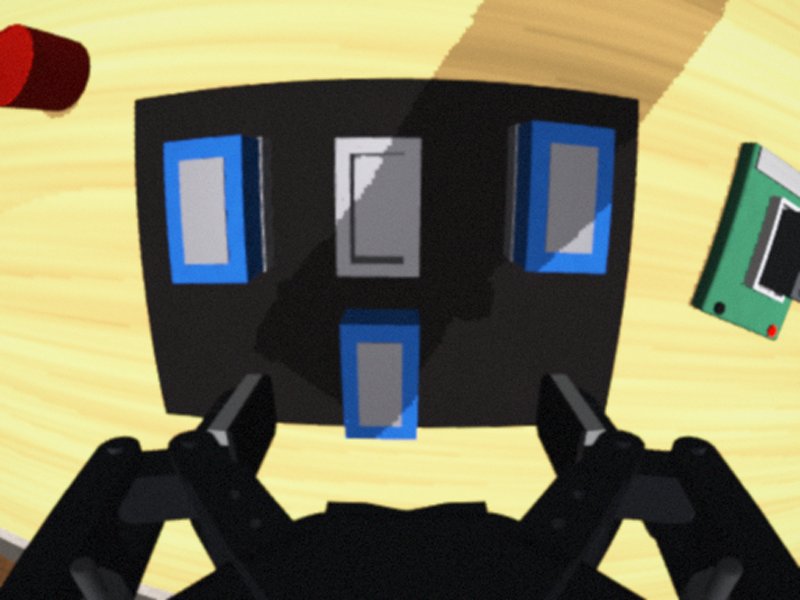

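```bash
python3 - <<'E'
from h import *
quad('w20',[(340,325),(420,325),(416,438),(346,438)],.038)
quad('w20',[(357,343),(402,343),(401,426),(359,426)],.038)
quad('w20',[(335,138),(421,138),(420,277),(336,277)],.026)
E
```

```text
[ 0.6226 -0.2023] yaw down 5.23  right 96.34 size 0.0820 0.0486
[ 0.6236 -0.2026] yaw down 5.03  right 96.37 size 0.0603 0.0282
[ 0.5119 -0.2145] yaw down 5.48  right 95.51 size 0.0856 0.0520
```

```bash
python3 -m inch '[{"gripper":85,"tx":0.05,"ty":-0.007,"tz":-0.03,"wx":0,"wy":0,"wz":-0.5},{"gripper":85,"tx":0.017,"ty":-0.002,"tz":-0.045,"wx":0,"wy":0,"wz":0},{"gripper":85,"tx":0,"ty":0,"tz":-0.035,"wx":0,"wy":0,"wz":0},{"gripper":80,"tx":0,"ty":0,"tz":0,"wx":0,"wy":0,"wz":0},{"gripper":80,"tx":0,"ty":0,"tz":0,"wx":0,"wy":0,"wz":0}]' 25
python3 - <<'E'
from h import *
st()
E
```

```text
clock: 35.72
tcp_pos: [0.6269, -0.1922, 0.0801]
orientation: [0.9, 1.568, 1.003]
force: [-0.2, 0.6, -0.0]
width: 0.0683
t 35.73 tcp [ 0.6269 -0.1922  0.0801] yawY 95.90 xdir [ 0.0013  0.0021 -1.    ] F [-0.19  0.61 -0.02] w 0.0683 q [-0.5   0.31  0.01  1.27  0.   -0.6 ]
```

```bash
python3 -m inch '[{"gripper":80,"tx":-0.003,"ty":-0.01,"tz":-0.005,"wx":-0.12,"wy":0.1,"wz":-0.4},{"gripper":80,"tx":0,"ty":0,"tz":-0.005,"wx":0,"wy":0,"wz":0},{"gripper":80,"tx":0,"ty":0,"tz":0,"wx":0,"wy":0,"wz":0}]' 25
python3 - <<'E'
from h import *
st()
E
```

```text
clock: 36.1
tcp_pos: [0.6252, -0.2034, 0.0738]
orientation: [-0.695, 1.566, -0.6]
force: [-0.1, -0.3, 0.3]
width: 0.0681
t 36.10 tcp [ 0.6252 -0.2034  0.0738] yawY 95.47 xdir [ 0.0041 -0.0028 -1.    ] F [-0.08 -0.28  0.33] w 0.0681 q [-0.51  0.32  0.    1.25 -0.   -0.61]
```

```bash
python3 -m inch '[{"gripper":80,"tx":-0.002,"ty":0.001,"tz":-0.018,"wx":0.15,"wy":0.23,"wz":0},{"gripper":80,"tx":0,"ty":0,"tz":-0.014,"wx":0,"wy":0,"wz":0},{"gripper":80,"tx":0,"ty":0,"tz":0,"wx":0,"wy":0,"wz":0}]' 25
python3 - <<'E'
from h import *
st()
E
```

```text
clock: 36.48
tcp_pos: [0.6226, -0.2023, 0.0391]
orientation: [2.637, 1.57, 2.732]
force: [-0.9, 0.5, 0.6]
width: 0.0683
t 36.48 tcp [ 0.6226 -0.2023  0.0391] yawY 95.45 xdir [-7.e-04  3.e-04 -1.e+00] F [-0.9   0.53  0.59] w 0.0683 q [-0.51  0.34 -0.03  1.2  -0.   -0.61]
```

```bash
python3 -m inch '[{"gripper":40,"tx":0,"ty":0,"tz":0,"wx":0,"wy":0,"wz":0},{"gripper":40,"tx":0,"ty":0,"tz":0,"wx":0,"wy":0,"wz":0},{"gripper":40,"tx":0,"ty":0,"tz":0,"wx":0,"wy":0,"wz":0}]' 25
python3 - <<'E'
from h import *
st()
E
python3 -m inch '[{"gripper":40,"tx":0,"ty":0,"tz":0.015,"wx":0,"wy":0,"wz":0},{"gripper":40,"tx":0,"ty":0,"tz":0.03,"wx":0,"wy":0,"wz":0},{"gripper":40,"tx":-0.01,"ty":-0.001,"tz":0.03,"wx":0,"wy":0,"wz":0},{"gripper":40,"tx":-0.05,"ty":-0.005,"tz":0,"wx":0,"wy":0,"wz":0},{"gripper":40,"tx":-0.048,"ty":-0.005,"tz":0,"wx":0,"wy":0,"wz":0}]' 
python3 -m inch '[{"gripper":40,"tx":0,"ty":0,"tz":0,"wx":0,"wy":0,"wz":0},{"gripper":40,"tx":0,"ty":0,"tz":0,"wx":0,"wy":0,"wz":0}]' 
python3 - <<'E'
from h import *
st()
E
```

```text
clock: 36.85
tcp_pos: [0.6229, -0.2023, 0.0395]
orientation: [2.78, 1.57, 2.875]
force: [-0.9, 1.1, -0.2]
width: 0.0485
t 36.85 tcp [ 0.6229 -0.2023  0.0395] yawY 95.46 xdir [-3.e-04  1.e-04 -1.e+00] F [-0.89  1.08 -0.2 ] w 0.0485 q [-0.51  0.34 -0.03  1.2  -0.   -0.61]
clock: 37.48
tcp_pos: [0.5156, -0.2141, 0.1224]
orientation: [-0.72, 1.565, -0.622]
force: [-1.5, -0.4, 0.5]
width: 0.0486
clock: 37.72
tcp_pos: [0.5141, -0.2146, 0.1249]
orientation: [-0.738, 1.563, -0.642]
force: [0.2, -0.4, 0.1]
width: 0.0487
t 37.73 tcp [ 0.5141 -0.2146  0.1249] yawY 95.49 xdir [ 0.0065 -0.0049 -1.    ] F [ 0.18 -0.42  0.09] w 0.0487 q [-0.63 -0.02 -0.27  1.31 -0.   -0.73]
```

```bash
python3 -m inch '[{"gripper":40,"tx":-0.003,"ty":0.0005,"tz":-0.02,"wx":0.28,"wy":0.37,"wz":0},{"gripper":40,"tx":0,"ty":0,"tz":-0.02,"wx":0,"wy":0,"wz":0},{"gripper":40,"tx":0,"ty":0,"tz":0,"wx":0,"wy":0,"wz":0}]' 
python3 - <<'E'
from h import *
st()
E
```

```text
clock: 38.1
tcp_pos: [0.5126, -0.2139, 0.0823]
orientation: [1.969, 1.57, 2.067]
force: [-0.1, 0.4, 0.1]
width: 0.0486
t 38.10 tcp [ 0.5126 -0.2139  0.0823] yawY 95.58 xdir [-3.e-04  5.e-04 -1.e+00] F [-0.07  0.38  0.09] w 0.0486 q [-0.63  0.01 -0.31  1.24  0.   -0.73]
```

```bash
python3 -m inch '[{"gripper":40,"tx":-0.0015,"ty":-0.0008,"tz":-0.006,"wx":0,"wy":0,"wz":0},{"gripper":40,"tx":0,"ty":0,"tz":0,"wx":0,"wy":0,"wz":0}]' 
python3 - <<'E'
from h import *
st(); im,c=snap('wrist','w21')
cv2.imwrite('pics/w21b.png',cv2.resize(im[:,:,::-1],(800,600),interpolation=cv2.INTER_CUBIC))
E
```

```text
clock: 38.35
tcp_pos: [0.5114, -0.2145, 0.0758]
orientation: [2.183, 1.57, 2.281]
force: [0.1, -0.0, -0.5]
width: 0.0481
t 38.35 tcp [ 0.5114 -0.2145  0.0758] yawY 95.62 xdir [-8.e-04  9.e-04 -1.e+00] F [ 0.13 -0.01 -0.5 ] w 0.0481 q [-0.63  0.02 -0.32  1.23  0.   -0.73]
```

View pics/w21b.png

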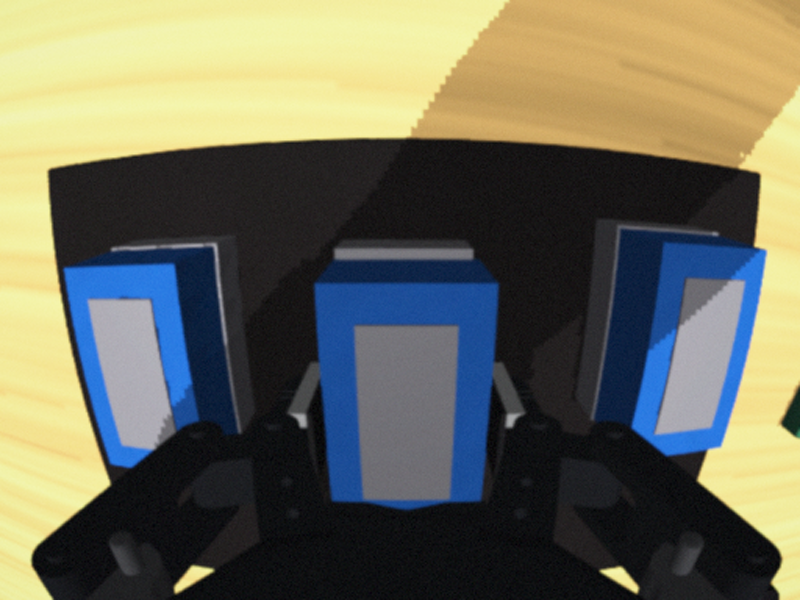

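The cover is centred over the base (406 against 404). Lowering gently.

```bash
python3 -m inch '[{"gripper":40,"tx":0,"ty":0,"tz":-0.005,"wx":0,"wy":0,"wz":0},{"gripper":40,"tx":0,"ty":0,"tz":-0.004,"wx":0,"wy":0,"wz":0},{"gripper":40,"tx":0,"ty":0,"tz":-0.002,"wx":0,"wy":0,"wz":0}]' 
python3 - <<'E'
from h import *
st()
E
```

```text
clock: 38.78
tcp_pos: [0.5124, -0.2152, 0.0657]
orientation: [-0.541, 1.569, -0.443]
force: [0.4, 0.4, -0.8]
width: 0.0488
t 38.77 tcp [ 0.5124 -0.2152  0.0657] yawY 95.62 xdir [ 1.5e-03 -7.0e-04 -1.0e+00] F [ 0.39  0.35 -0.8 ] w 0.0488 q [-0.63  0.02 -0.33  1.21  0.   -0.73]
```

Below collar top (0.0695) with no force, so the cover is over the collar.

```bash
python3 -m inch '[{"gripper":40,"tx":-0.0005,"ty":0.0003,"tz":-0.0025,"wx":0.05,"wy":0.08,"wz":0},{"gripper":40,"tx":0,"ty":0,"tz":-0.0015,"wx":0,"wy":0,"wz":0},{"gripper":40,"tx":0,"ty":0,"tz":0,"wx":0,"wy":0,"wz":0}]' 
python3 - <<'E'
from h import *
st()
E
```

```text
clock: 39.15
tcp_pos: [0.5117, -0.2148, 0.0613]
orientation: [2.008, 1.57, 2.106]
force: [0.2, -0.3, 0.2]
width: 0.0486
t 39.15 tcp [ 0.5117 -0.2148  0.0613] yawY 95.61 xdir [-2.e-04  4.e-04 -1.e+00] F [ 0.25 -0.31  0.25] w 0.0486 q [-0.63  0.03 -0.34  1.2   0.   -0.73]
```

```bash
python3 -m inch '[{"gripper":40,"tx":0,"ty":0,"tz":-0.001,"wx":0,"wy":0,"wz":0},{"gripper":40,"tx":0,"ty":0,"tz":0,"wx":0,"wy":0,"wz":0},{"gripper":75,"tx":0,"ty":0,"tz":0,"wx":0,"wy":0,"wz":0},{"gripper":80,"tx":0,"ty":0,"tz":0,"wx":0,"wy":0,"wz":0},{"gripper":80,"tx":0,"ty":0,"tz":0.03,"wx":0,"wy":0,"wz":0}]' 
python3 -m inch '[{"gripper":80,"tx":0,"ty":0,"tz":0.05,"wx":0,"wy":0,"wz":0},{"gripper":80,"tx":0,"ty":0,"tz":0.05,"wx":0,"wy":0,"wz":0},{"gripper":80,"tx":0,"ty":0.05,"tz":0.02,"wx":0,"wy":0,"wz":0},{"gripper":80,"tx":0,"ty":0.05,"tz":0,"wx":0,"wy":0,"wz":0},{"gripper":80,"tx":0,"ty":0,"tz":0,"wx":0,"wy":0,"wz":0}]' 
python3 - <<'E'
from h import *
st(); im,c=snap('wrist','w22')
cv2.imwrite('pics/w22b.png',cv2.resize(im[:,:,::-1],(800,600),interpolation=cv2.INTER_CUBIC))
snap('side','d_side');snap('scene','d_scene'); crop('d_side','d3',200,140,330,240,6); crop('d_scene','d2',135,110,435,320,2.6)
E
```

```text
clock: 39.78
tcp_pos: [0.5106, -0.214, 0.0891]
orientation: [2.361, 1.567, 2.459]
force: [0.8, 0.1, 0.0]
width: 0.0681
clock: 40.4
tcp_pos: [0.511, -0.1122, 0.2155]
orientation: [0.496, 1.569, 0.592]
force: [-0.7, 0.3, -0.5]
width: 0.0683
t 40.40 tcp [ 0.511  -0.1122  0.2155] yawY 95.50 xdir [ 1.3e-03  8.0e-04 -1.0e+00] F [-0.69  0.26 -0.55] w 0.0683 q [-0.47 -0.14 -0.21  1.49  0.   -0.56]
```

View pics/w22b.png

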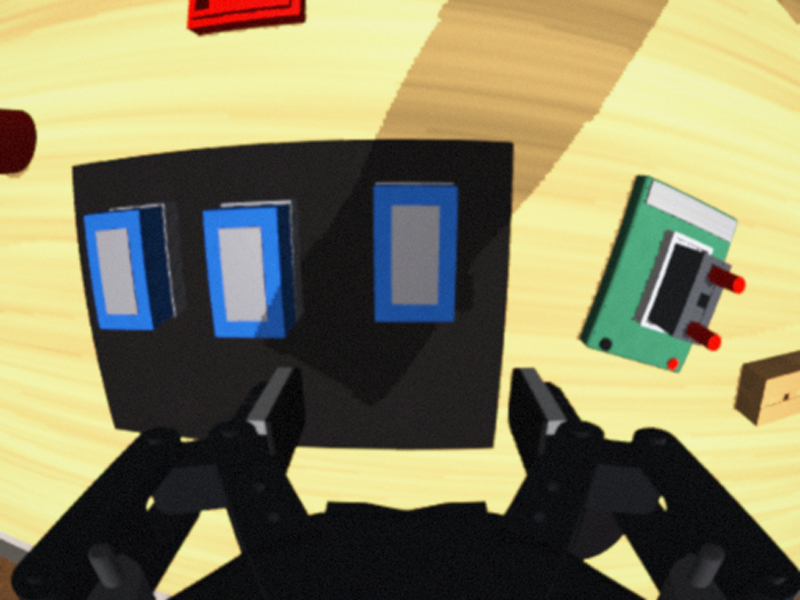

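View pics/d3.png

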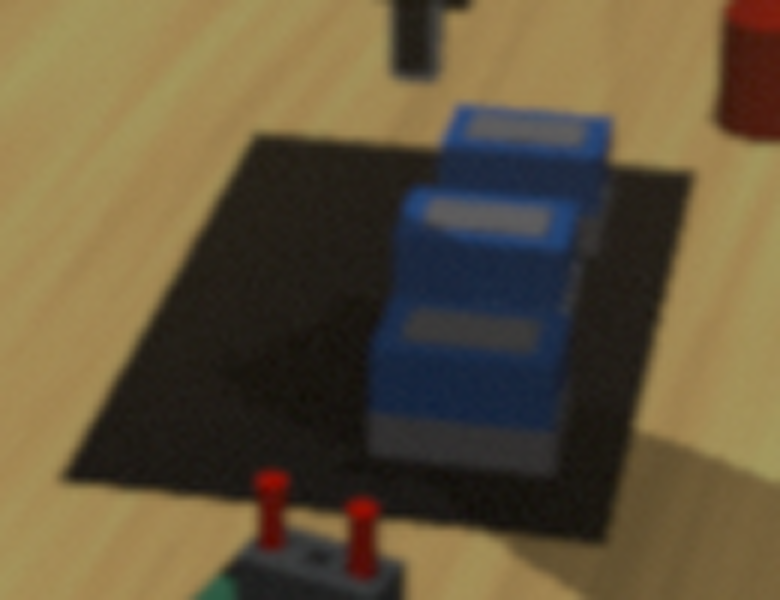

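View pics/d2.png

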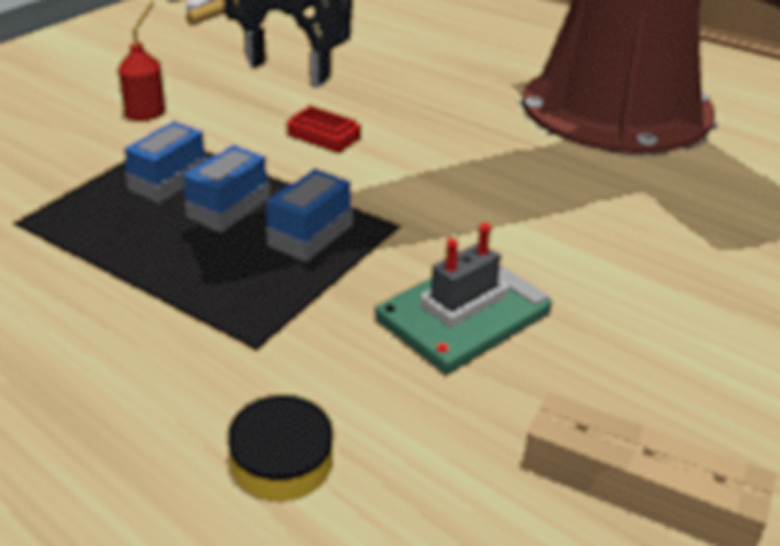

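Everything looks right: rack empty, pins home, cans undisturbed. One enlarged crop of the re-covered case before I hand in.

```bash
python3 - <<'E'
from h import *
crop('d_scene','d2z',180,150,275,212,8)
quad('w22',[(204,211),(279,207),(287,337),(215,337)],.06)
quad('w22',[(219,229),(262,227),(267,320),(227,321)],.06)
E
```

```text
[ 0.5122 -0.213 ] yaw down 5.06  right 96.11 size 0.0832 0.0505
[ 0.5125 -0.2139] yaw down 4.72  right 96.64 size 0.0600 0.0285
```

View pics/d2z.png

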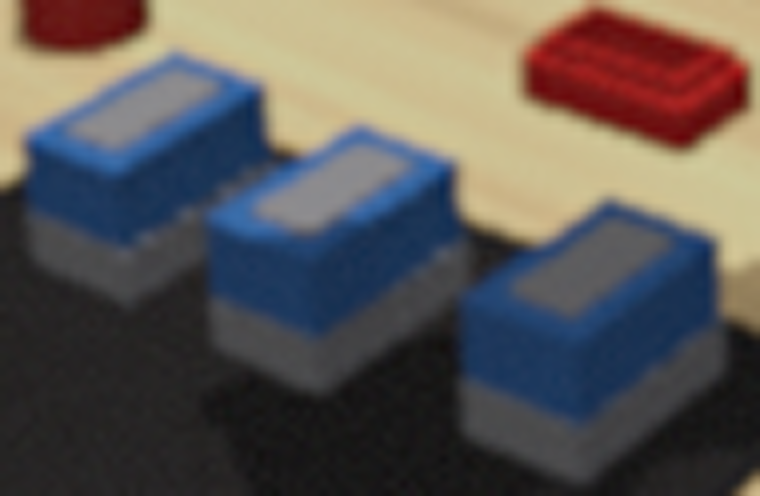

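All three covers sit flush on their bases. Handing in.

```bash
python3 - <<'E'
from h import *
print(r.hand_in())
E
```

```text
the job is handed in; nothing more can be done
None
```

The job is done and handed in at about 40.5 s of the 210 s allowed. No verdict came back.

- **Finding the heavy case:** The middle case pulled about 6.6 N (0.68 kg) and the −y case about 3.1 N (0.32 kg), so I opened only the middle one. I did not heft the third case, because only one of the three is steel.
- **Block and pins:** The steel block stands upright in the pan. Both pins that were in the rack (only two were there) are in its outer holes. The first stopped at 7 N and the second at 18 N, both at the expected home height.
- **Cases:** I put the cover back on the emptied case, and all three stand closed on the mat.

**Last checks:** The final pictures show the pins shoulder-down, the covers flush, the rack empty and the oil can where it was. That the pan is fully down I infer from the block's height and the rim being visibly lower; I had no direct reading of the joint. No check failed. My first grip on the middle case's base read 49.6 mm, which could have been base or cover. I reopened, went about 10 mm lower and gripped the base again before lifting.

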